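# Put the turning template and knock-out bar away on their stand

## Task

Put the lathe accessories away on the dark wooden stand: hang the plywood template on the steel peg by the one hole of its row from which it hangs level, and press the knock-out bar down into the two spring clips until it has snapped home in both. Leave the other things on the bench where they are.

Things in the scene. Friction and masses are not known exactly. Their poses are not given: they have to be found in the camera images.
- gauge_mid (a point): Centre of the outline of the loose template, a stepped plate of even 12 mm plywood, 130 g. Axes: x through the thickness, y along its long top edge, z up as it stands. From this point, mm: a bar 200 long and 40 high (y -100 to 100, z 21 to 61) and below it a heel 90 wide and 82 high at the -y end (y -100 to -10, z -61 to 21). It may hang with either face to the post.
- gauge: The template again, same axes; origin under the middle of its length, level with the heel's underside (61 mm below its centre point). Five equal round through holes, 17 mm wide, lie in a row 15 mm below the top edge, at y = -56, -28, 0, 28 and 56 mm. The plate is of one even material: it hangs level from the hole straight above its centre of mass, clearly askew from the others.
- block: Fixed slotted wooden block in which the template stands on its heel. Axes as the template's; origin on the table straight under the template's centre. It spans 60 mm in x, y -110 to 0, 52 high. The slot runs along y, 15 wide, open at the top and ends, floor 12 above the table: the template stands from 12 to 134 mm and lifts straight up.
- peg (a point): Middle of the steel peg of the fixed stand: round, level, 8 mm thick, 70 long, 225 above the table. Axes are the stand's: the peg points along -x, its free tip 35 mm to -x of here, its root 35 mm to +x on the face of a 30 x 30 mm post that ends 18 mm above the peg. The top of a hung hole rests on the peg, so the hole's centre ends 4.5 mm below the peg's axis.
- clips (a point): Where the bar's middle lies when home in the clips: on the stand, same axes, the bar along y, 105 mm to -x of the peg's middle, 60 above the table. Two sprung steel clips, 16 wide, 45 mm to either side of here, open upwards: flared lips up to 21 mm above this point, throats 8 mm wide 7 above it. Press the bar straight down through both (about 15 N in all); it then sits on its seats.
- stand: The dark wooden stand, fixed. Origin on the table; its base, 15 high, spans x -125 to 85 and y -105 to 105 mm. The clips' middle is at x = -85, y = 0, the peg's middle at x = 20, y = 0. Under the seated bar, between the clips, there is free space 35 mm down to an aluminium rail; nothing else stands beside the clips.
- bar_mid (a point): Centre of the loose steel knock-out bar, about 300 g: a round rod 14 mm thick along its y axis with a 26 mm cube-shaped end at either end, 200 long in all; the bare rod runs from y = -74 to 74. It lies on the table on its square ends, axis 13 mm above the table.
- bowl: Bystander: small turned wooden bowl, 84 across, 38 high; origin under its centre.
- jar: Bystander: amber glass jar of finish with a steel cap, 68 across, 90 high; origin under its centre.
- blank: Bystander: round wooden blank, 110 across, 35 high; origin under its centre.
- brush: Bystander: bench brush lying along its x axis.
- gouge: Bystander: turning gouge lying along its x axis, 360 long, 32 high, wooden handle to -x.
- key: Bystander: steel T-shaped chuck key, 70 by 80, 20 high; origin near its middle.
There are look-alikes about, which are no part of the job. Of the things like the part that bears bar_mid, leave any that is blue or yellow; of the rest the larger one is meant.

How it is judged:
By the outcome, as a careful person would: the job done as asked, in the order asked, and still so for the second after the job is handed in, with the robot touching nothing.
It also fails if it takes over 72 s, if anything falls off the work surface, if the arm or the gripper's body presses on something with over 40 N, if the wrist force passes 120 N, or if a joint passes its speed limit or range.

## Robot

A 6-joint arm with a two-finger parallel gripper is mounted at the origin on the work surface. World frame = base frame: x ahead of the robot, y to its left, z up, the work surface at z = 0. Lengths are in m, angles in rad, forces in N, time in s.
With the tool pointing down it reaches from about 0.35 to 0.775 m from the base axis. Payload 7.3 kg.
Tool frame: the origin (TCP) lies on the centre line of the jaws, within the pads' length; the fingertips stand ahead of it and the grasp point (between the pads) lies 11 mm behind it (robot.nose_length is the z of the fingertips in the tool frame, in m); z points along the fingers, y is the line along which they close (so a half turn about z gives the same grasp; the last joint's range is limited). The gripper opens to 92 mm and grips with 3 to 60 N. Pads are 19 mm wide; open, the fingers measure 130 mm over their backs; the gripper's body (75 mm by 190 mm) begins 47 mm behind the grasp point.
Start: joints at [1.06, 0.342, 1.524, -0, 1.275, -0.146], TCP at [0.187, 0.49, 0.203] pointing down, gripper open.
Joint ranges: [-2.53, 2.53], [-0.77, 2.02], [0.04, 2.7], [-1, 4.14], [0.28, 2.66], [-3.11, 3.11]. Speed limits (rad/s): [2.57, 2.57, 3.14, 3.14, 3.14, 3.14].

## Interface

Orientations are given as [roll, pitch, yaw] about the fixed x, y, z axes, in that order (R = Rz(yaw) Ry(pitch) Rx(roll)).
In Python, from cell import robot, cams gives the robot as it stands. The module is installed in compiled form; this text tells all that it offers.
- The arm moves only by the tool carry_out, never from a script. Its argument "deltas" is a list of rows, each a list of 7 numbers: the shift along the tool's x, y, z in cm, then the turn, a rotation vector about the tool's x, y, z in rad, then the opening, from 0 (shut) to 1 (fully open). A call has exactly 8 rows; each row shifts and turns the commanded pose from where the row before left it, along the tool's axes as they then stand; what a row does not reach is not made up. A row lasts 1/12 s, in which the tool goes at most 41.7 mm and 7.16 degrees, less where a joint would pass 70% of its speed; a pose out of reach is approached as far as the arm can. A call is refused whole if a number of a shift passes 4.17 or a number of a turn 0.125, either way. A call with a gripper value outside its range is refused whole. The fingers move at their own pace and stop on an object; "force" is the grip in N (left out, the last holds). Time passes only in rows, so rows that do not move let the fingers close, or fill a call up. It gives the time, the measured TCP pose, the force, the opening and the grip force at its end, in the units of the state.
- robot.observe(): the state, without advancing time (a new reading comes with each control period).
- cams.read_camera(name): name is "side" or "top"; returns a dict with "image" (420x560x3 uint8, blue, green, red), "depth" (420x560 float32, m along the optical axis (not along the pixel's ray), 0 where there is no reading), "fx", "fy", "cx", "cy" (pixels), "world_to_cam" (4x4, takes a point from world to camera coordinates). Camera axes: x right, y up, looking along -z (the intrinsics and any distortion apply to the point x, -y, -z); pixel columns grow to the right and rows downward; lengths in m; the calibration is good to about 2 mm. A picture is of the moment at which its call begins.
- robot.hand_in(): hands the job in; it is judged then, once.
The state is a dict: "time": time; "qpos": joint angles; "qvel": joint speeds; "joint_efforts": joint torques, N m; "tool_pos": TCP position; "tool_rot": TCP orientation; "contact_force": force on the tool from outside, world axes, zero at the start; "torque": the same for the moment, N m; "opening": finger opening in m; "grip_force": force on a finger pad.
Only numpy, scipy, OpenCV 4.12 (cv2) and the standard library are available. Lean on these libraries where they do the work, as an engineer would, in place of code of your own. Each camera call takes 0.05 s, during which the arm holds its last target. There are 200 camera calls.

## Working session

There is one attempt and no reset: what is moved stays moved. The work goes in short steps, Python scripts to look and compute and a tool call to move; the robot and the scene stay as the last step left them, time stands still between calls to the robot, and variables do not carry over. Pictures are saved under pics/ and viewed, at most 10 in all, crops included, and the job is handed in when it is done.

Besides the shell and the picture viewer there is one more tool, called after "Call:" in YAML: its name, and indented under it one key for each argument. carry_out: Moves the arm, as the interface text tells. Its arguments: {"type":"object","properties":{"deltas":{"type":"array","items":{"type":"array","items":{"type":"number"}}},"force":{"type":"number"}},"required":["deltas"]}

```bash
mkdir -p pics; python3 - <<'E'
from cell import robot, cams
import cv2, numpy as np
print(robot.observe()); print(robot.nose_length)
for n in("top","side"):
    c=cams.read_camera(n); np.savez(f"{n}0.npz",**c); cv2.imwrite(f"pics/{n}0.png",c["image"])
    print(n,c["fx"],c["fy"],c["cx"],c["cy"],c["world_to_cam"],[k for k in c])
E
```

```text
{'time': 0.0, 'qpos': array([ 1.05998654e+00,  3.42737467e-01,  1.52503052e+00, -1.39093888e-05,
        1.27540972e+00, -1.45983897e-01]), 'qvel': array([-5.95544497e-04,  3.21578820e-05, -9.99932203e-04,  7.63551327e-04,
        2.97335407e-04,  1.08175271e-04]), 'joint_efforts': array([ 1.15997234e-03, -4.31248677e+01, -2.44226342e+01,  7.18008773e-02,
        5.61328093e-02, -1.44677829e-04]), 'tool_pos': array([0.18706368, 0.49005559, 0.20233264]), 'tool_rot': array([-3.14002253e+00, -2.17410960e-04,  2.77677065e+00]), 'contact_force': array([-0.30262726, -0.29716619, -0.28679712]), 'torque': array([-0.03301787, -0.00995291, -0.07095796]), 'grip_force': 0.0, 'opening': 0.09168863055061831}
0.008
top 518.453530938545 518.453530938545 272.8368309138466 209.31217141036907 [[ 3.36287366e-03 -9.99916228e-01 -1.24991003e-02 -2.41025894e-03]
 [ 9.87454582e-01  1.34722069e-03  1.57897539e-01 -5.28157509e-01]
 [-1.57867473e-01 -1.28732833e-02  9.87376392e-01 -1.57735680e+00]
 [ 0.00000000e+00  0.00000000e+00  0.00000000e+00  1.00000000e+00]] ['image', 'depth', 'fx', 'fy', 'cx', 'cy', 'world_to_cam']
side 492.6755835894161 492.6755835894161 277.8900842077821 201.3846918004965 [[-0.86585314 -0.50006124 -0.01539797  0.44905762]
 [ 0.35795004 -0.64070376  0.67924256 -0.29730993]
 [-0.34952842  0.5826126   0.7337523  -1.57867681]
 [ 0.          0.          0.          1.        ]] ['image', 'depth', 'fx', 'fy', 'cx', 'cy', 'world_to_cam']
```

View pics/top0.png

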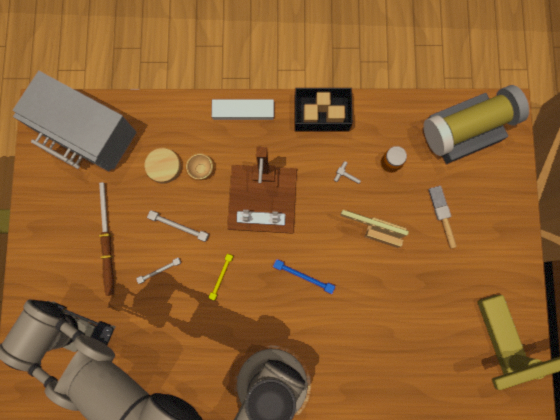

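View pics/side0.png

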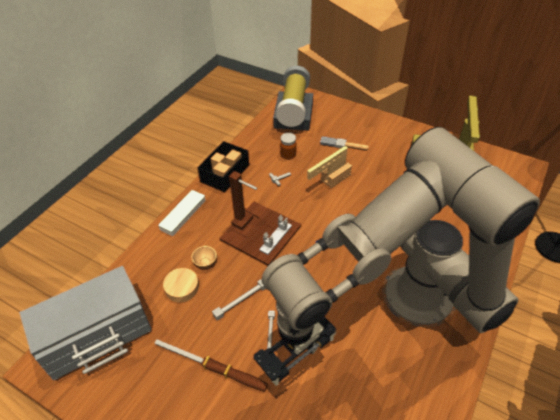

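The top view shows the stand at about (263,198), with the post at (262,155) and the clips on a rail at (262,217). The big silver bar runs from (153,215) to (204,237). The template's top edge runs from (342,213) to (406,231), with the block at (385,237). The side view shows the same objects, and the arm partly hides the bar. I'll zoom in next.

```bash
python3 - <<'E'
import cv2, numpy as np
t=np.load("top0.npz")["image"]; s=np.load("side0.npz")["image"]
a=cv2.resize(t[145:255,140:420],None,fx=2.8,fy=2.8,interpolation=cv2.INTER_CUBIC)
b=cv2.resize(s[140:265,205:365],None,fx=4.6,fy=4.6,interpolation=cv2.INTER_CUBIC)
cv2.imwrite("pics/a.png",a); cv2.imwrite("pics/b.png",b)
E
```

```text
(no output)
```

View pics/a.png

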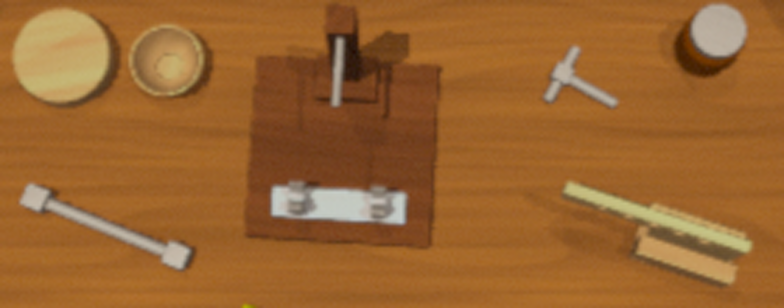

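View pics/b.png

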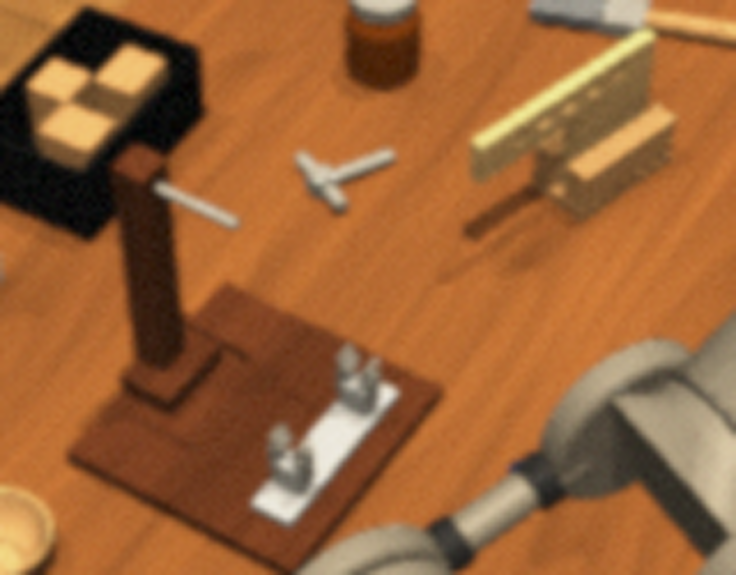

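```bash
cat > h.py <<'E'
import numpy as np, cv2
def pts(c):
    H,W=c["depth"].shape; u,v=np.meshgrid(np.arange(W),np.arange(H)); d=c["depth"]
    p=np.stack([(u-c["cx"])/c["fx"]*d,-(v-c["cy"])/c["fy"]*d,-d],-1)
    M=c["world_to_cam"]; return (p-M[:3,3])@M[:3,:3]
def ray(c,uv,z):
    uv=np.atleast_2d(np.float64(uv)); M=c["world_to_cam"]
    d=np.stack([(uv[:,0]-c["cx"])/c["fx"],-(uv[:,1]-c["cy"])/c["fy"],-np.ones(len(uv))],-1)@M[:3,:3]
    o=-M[:3,:3].T@M[:3,3]; return o+d*((z-o[2])/d[:,2])[:,None]
def proj(c,P):
    q=np.atleast_2d(P)@c["world_to_cam"][:3,:3].T+c["world_to_cam"][:3,3]
    return np.stack([c["cx"]+c["fx"]*q[:,0]/-q[:,2],c["cy"]-c["fy"]*q[:,1]/-q[:,2]],-1)
def tri(cs,uvs):
    A=np.zeros((3,3));b=np.zeros(3)
    for c,uv in zip(cs,uvs):
        p0,p1=ray(c,uv,0)[0],ray(c,uv,.3)[0]; d=p1-p0; d/=np.linalg.norm(d); P=np.eye(3)-np.outer(d,d); A+=P;b+=P@p0
    return np.linalg.solve(A,b)
E
python3 - <<'E'
from h import *
np.set_printoptions(precision=4,suppress=True)
T=np.load("top0.npz");S=np.load("side0.npz")
for n,c,bx in(("top",T,dict(table=(300,330,160,200),gauge=(205,240,335,412),stand=(160,238,225,300),peg=(145,185,255,270),bar=(208,245,145,212),rail=(205,228,232,290))),("side",S,dict(gauge=(140,195,300,365),stand=(195,265,215,305),peg=(175,195,235,260),bar=(275,325,205,270)))):
    P=pts(c)
    for k,(a,b,e,f) in bx.items():
        p=P[a:b,e:f].reshape(-1,3); z=p[:,2]
        print(n,k,np.histogram(z,bins=[-.02,-.006,-.003,0,.003,.006,.01,.012,.014,.017,.02,.024,.028,.04,.05,.055,.07,.1,.12,.126,.13,.134,.138,.15,.2,.22,.227,.232,.24,.246,.26])[0])
P=pts(T)
g=P[205:240,335:412].reshape(-1,3); g=g[(g[:,2]>.122)]
print("gauge",len(g),g[:,2].mean(),cv2.minAreaRect(np.float32(g[:,:2]*1000)))
im=T["image"].astype(int); m=np.zeros(im.shape[:2],bool); m[208:245,145:212]=1
hsv=cv2.cvtColor(T["image"],cv2.COLOR_BGR2HSV); m&=(hsv[...,1]<90)
ys,xs=np.nonzero(m); print("bar n",len(xs),xs.mean(),ys.mean(), "z",np.median(P[m][:,2]), np.percentile(P[m][:,2],[10,50,90,98]))
q=ray(T,np.c_[xs,ys],.018); print(cv2.minAreaRect(np.float32(q[:,:2]*1000)), q.mean(0), cv2.PCACompute(q[:,:2],None)[1])
E
```

```text
top table [113 243 354 323 128  34   1   0   0   0   0   0   0   0   0   0   0   0
   0   0   0   0   0   0   0   0   0   0   0   0]
top gauge [230 436 554 379 180  52   7   5   3   4   6   3  17 140 122  64  64  94
  25  69 130  81  18   0   0   0   0   0   0   0]
top stand [183 352 452 327 219 602 546 740 894 493 300 173 247  29  12  44  75  10
   6   2   5   2  11  32   9  34  28   0   0   0]
top peg [ 17  23  32  14  11  10   7   6   8  17   6  17 108   9   1   7  18  10
   6   2   5   2  11  39  16  42  37  40  76   3]
top bar [255 494 615 495 209  56  22  19  67  71  78  57  32   0   0   0   0   0
   0   0   0   0   0   0   0   0   0   0   0   0]
top rail [  0   0   0   2  15 130 111 182 233 161 183 141  48  18  11  37  57   0
   0   0   0   0   0   0   0   0   0   0   0   0]
side gauge [ 80 325 666 722 435 182  30  46  67  76  75  37  67  84  90  88 117 167
  27  34  66  66  17   0   0   0   0   0   0   0]
side stand [112 460 888 936 415 262 283 446 705 434 185 153 226  71  40  81 120  47
  13   9  10   8  30  26   0   0   0   0   0   0]
side peg [15 55 98 98 40 11  2  0  0  0  0  0  0  0  0  0  0  0  0  0  0  0  1 61
 29 23 29 18 16  1]
side bar [101 460 949 851 336  79  27  22  64  75  76  52  25   0   0   0   0   0
   0   0   0   0   0   0   0   0   0   0   0   0]
gauge 333 0.18637241297199583 ((422.16522216796875, -180.19793701171875), (143.08746337890625, 411.3321838378906), 24.227218627929688)
bar n 354 177.5677966101695 225.5536723163842 z 0.019434345136330917 [0.0101 0.0194 0.0276 0.0326]
((480.0257568359375, 300.94390869140625), (203.20648193359375, 27.457698822021484), 68.00875854492188) [0.4797 0.3004 0.018 ] [[ 0.3738  0.9275]
 [ 0.9275 -0.3738]]
```

```bash
python3 - <<'E'
from h import *
np.set_printoptions(precision=4,suppress=True)
T=np.load("top0.npz");S=np.load("side0.npz")
def sub(m,box):
    a,b,e,f=box; o=np.zeros_like(m); o[a:b,e:f]=m[a:b,e:f]; return o
def rect(c,m,z):
    n,l,st,_=cv2.connectedComponentsWithStats(m.astype(np.uint8)); k=1+np.argmax(st[1:,4]); ys,xs=np.nonzero(l==k)
    q=ray(c,np.c_[xs,ys],z)*1000; r=cv2.minAreaRect(np.float32(q[:,:2])); return len(xs),r,q.mean(0),st[k][:4]
h={n:cv2.cvtColor(c["image"],cv2.COLOR_BGR2HSV) for n,c in(("t",T),("s",S))}
P=pts(T);Q=pts(S)
# gauge top face: bright pale
for n,c,box,pp in(("t",T,(205,240,335,412),P),("s",S,(140,195,300,365),Q)):
    print(n,"gauge hsv sample",h[n][218,360] if n=="t" else h[n][165,320])
    m=sub((h[n][...,2]>165)&(h[n][...,0]>20)&(h[n][...,0]<35)&(h[n][...,1]<150),box)
    print(m.sum(), np.median(pp[m][:,2])); 
    if m.sum()>20: print(rect(c,m,.134))
# stand base, dark wood
for n,c,box,pp in(("t",T,(160,238,225,302),P),("s",S,(198,270,215,305),Q)):
    print(n,"stand hsv",h[n][200,240] if n=="t" else h[n][225,255], "table", h[n][200,220] if n=="t" else h[n][255,215])
# rail: white
m=sub((h["t"][...,1]<60)&(h["t"][...,2]>190),(205,232,230,292)); print("rail",np.median(P[m][:,2]),rect(T,m,.025))
m=sub((h["s"][...,1]<60)&(h["s"][...,2]>190),(210,260,250,300)); print("rail s",np.median(Q[m][:,2]),rect(S,m,.025))
# peg
for n,c,box,pp in(("t",T,(150,186,252,272),P),("s",S,(174,192,236,260),Q)):
    m=sub((h[n][...,1]<110)&(h[n][...,2]>120),box); print("peg",n,np.median(pp[m][:,2]),m.sum(),m.sum() and rect(c,m,.227))
    ys,xs=np.nonzero(m); print(np.c_[xs,ys][[0,-1]],xs.min(),xs.max(),ys.min(),ys.max())
print(h["t"][205:228,262],h["t"][155:184,261])
E
```

```text
t gauge hsv sample [ 27  89 197]
295 0.13209269198299983
(295, ((476.2738952636719, -299.8594970703125), (199.50106811523438, 14.107915878295898), 71.3138198852539), array([ 475.7232, -301.2422,  134.    ]), array([342, 210,  66,  25], dtype=int32))
s gauge hsv sample [ 23 116 196]
167 0.13362001441029875
(155, ((477.8739013671875, -302.6291809082031), (202.5070037841797, 20.404247283935547), 74.02114868164062), array([ 477.7575, -303.6138,  134.    ]), array([308, 145,  39,  28], dtype=int32))
t stand hsv [ 11 180 115] table [ 15 191 164]
s stand hsv [ 10 183 113] table [ 17 139 205]
rail 0.023516466068387358 (170, ((504.73724365234375, 28.347171783447266), (28.63311767578125, 78.65448760986328), 0.08313731104135513), array([504.5855,  34.3328,  25.    ]), array([251, 213,  26,  10], dtype=int32))
rail s 0.025678318337980992 (113, ((506.90533447265625, 34.13528823852539), (68.85149383544922, 32.367469787597656), 86.5269775390625), array([504.5626,  28.8762,  25.    ]), array([272, 229,  13,  16], dtype=int32))
peg t 0.22581416329990323 72 (72, ((608.539306640625, 32.52337646484375),
[... 515 characters left out ...]
197 123]
 [ 11 160 129]
 [ 10  48 154]
 [ 60   7 195]
 [ 43  11 201]
 [ 40  12 198]
 [ 47  11 200]
 [ 47  11 201]
 [ 49  10 202]
 [ 49  10 201]
 [ 50   8 201]
 [ 51   9 200]
 [ 45  10 195]
 [ 17  24 167]
 [ 10 124 127]
 [ 12 188 126]
 [ 13 184 126]
 [ 12 190 126]] [[ 13 191 124]
 [ 11 188 115]
 [ 11 138  76]
 [ 14  69 118]
 [ 15  40 164]
 [ 17  40 171]
 [ 16  42 170]
 [ 17  42 169]
 [ 18  42 169]
 [ 16  37 167]
 [ 17  41 163]
 [ 17  42 165]
 [ 17  42 170]
 [ 16  41 166]
 [ 16  39 162]
 [ 17  43 155]
 [ 14  46 149]
 [ 13  43 147]
 [ 17  48 143]
 [ 15  55 144]
 [ 14  61 139]
 [ 15  64 136]
 [ 14  67 134]
 [ 12  73 136]
 [ 13  72 128]
 [ 15  62 115]
 [ 12  75 122]
 [ 11 104 125]
 [ 12 175 121]]
```

```bash
cat > plan.py <<'E'
import sys, numpy as np, json
from scipy.spatial.transform import Rotation as R, Slerp
from cell import robot
# usage: plan.py grip n x y z yaw_deg [tilt_deg] ...   tilt: turn about the tool's x before yaw; several waypoints: "n x y z yaw tilt"
def main(grip,wps):
    o=robot.observe(); p=o["tool_pos"]; r=R.from_euler("xyz",o["tool_rot"]); rows=[]
    for n,x,y,z,yaw,tilt in wps:
        t=np.array([x,y,z]); rt=R.from_euler("z",yaw,degrees=True)*R.from_euler("x",180+tilt,degrees=True); n=int(n)
        for i in range(n):
            f=1/(n-i); d=r.inv().apply((t-p)*f)*100; w=(r.inv()*rt).as_rotvec()*f
            d=np.round(d,2); w=np.round(w,3); rows.append([*d,*w,grip]); p=p+r.apply(d/100); r=r*R.from_rotvec(w)
    a=np.array(rows); print("max",np.abs(a[:,:3]).max(),np.abs(a[:,3:6]).max(), "from",o["tool_pos"].round(4))
    for i in range(0,len(rows),8): print(json.dumps([[float(v) for v in q] for q in rows[i:i+8]]))
if __name__=="__main__":
    v=list(map(float,sys.argv[1:])); main(v[0],np.reshape(v[1:],(-1,6)))
E
python3 - <<'E'
from h import *
T=np.load("top0.npz");S=np.load("side0.npz")
for n,c,box in(("t",T,(165,238,225,302)),("s",S,(198,272,212,305))):
    h=cv2.cvtColor(c["image"],cv2.COLOR_BGR2HSV); a,b,e,f=box
    m=np.zeros(h.shape[:2],np.uint8); m[a:b,e:f]=((h[a:b,e:f,2]<140)&(h[a:b,e:f,0]<15)); r=np.zeros_like(m)
    m=cv2.morphologyEx(m,cv2.MORPH_OPEN,np.ones((5,5))); cs,_=cv2.findContours(m,0,2); k=max(cs,key=cv2.contourArea)
    q=ray(c,k[:,0,:],.015)*1000; hu=cv2.convexHull(np.float32(q[:,:2])); print(n,cv2.minAreaRect(hu), cv2.approxPolyDP(hu,6,True)[:,0].round(0).tolist())
# clip tips / peg tip, root triangulated from crops a (top) and b (side)
A=lambda u,v:(140+u/2.8-.3,145+v/2.8-.3); B=lambda u,v:(205+u/4.6-.4,140+v/4.6-.4)
for nm,a,b in(("pegtip",(336,103),(237,223)),("pegroot",(341,40),(158,187)),("posttop",(342,13),(140,160)),("gL",(566,186),(478,143)),("gR",(748,243),(650,36))): print(nm,tri((T,S),(A(*a),B(*b))).round(4))
E
python3 plan.py 1 3 .2 .49 .30 150 0 13 .46 .1 .31 85 0 16 .479 -.2935 .2 71.3 0
```

```text
t ((570.7371826171875, 34.230628967285156), (212.9777069091797, 218.70501708984375), 87.2413330078125) [[677.0, 131.0], [469.0, 141.0], [460.0, -65.0], [667.0, -75.0], [677.0, -33.0]]
s ((605.7518310546875, 36.60438537597656), (218.12364196777344, 291.1470031738281), 87.33604431152344) [[747.0, -50.0], [667.0, 140.0], [485.0, 150.0], [474.0, 144.0], [460.0, 44.0], [457.0, -45.0], [466.0, -61.0], [652.0, -75.0], [711.0, -71.0]]
pegtip [0.5767 0.0332 0.2285]
pegroot [0.6431 0.0295 0.2281]
posttop [0.663  0.0267 0.2445]
gL [ 0.5072 -0.2044  0.1403]
gR [ 0.4476 -0.3941  0.1316]
max 3.6 0.088 from [0.1871 0.4901 0.2024]
[[-0.4, 0.15, -3.25, -0.0, -0.0, 0.053, 1.0], [-0.4, 0.16, -3.25, -0.001, -0.0, 0.053, 1.0], [-0.38, 0.19, -3.26, -0.0, -0.0, 0.053, 1.0], [-3.23, -1.6, -0.08, -0.0, 0.0, 0.087, 1.0], [-3.36, -1.31, -0.08, -0.0, 0.0, 0.087, 1.0], [-3.46, -1.01, -0.08, -0.0, 0.0, 0.087, 1.0], [-3.54, -0.71, -0.08, -0.0, 0.0, 0.087, 1.0], [-3.58, -0.4, -0.07, -0.0, 0.0, 0.087, 1.0]]
[[-3.6, -0.09, -0.08, -0.0, 0.0, 0.087, 1.0], [-3.6, 0.23, -0.07, -0.0, 0.0, 0.087, 1.0], [-3.57, 0.54, -0.08,
[... 249 characters left out ...]
2.44, 0.33, 0.69, -0.0, 0.0, 0.015, 1.0], [-2.43, 0.37, 0.69, -0.0, 0.0, 0.015, 1.0], [-2.43, 0.41, 0.69, -0.0, 0.0, 0.015, 1.0], [-2.42, 0.44, 0.69, -0.0, 0.0, 0.015, 1.0], [-2.42, 0.48, 0.69, -0.0, 0.0, 0.015, 1.0], [-2.41, 0.51, 0.69, -0.0, 0.0, 0.015, 1.0], [-2.4, 0.55, 0.69, -0.0, 0.0, 0.015, 1.0], [-2.39, 0.59, 0.69, -0.0, 0.0, 0.015, 1.0]]
[[-2.38, 0.62, 0.69, -0.0, 0.0, 0.015, 1.0], [-2.37, 0.66, 0.69, -0.0, 0.0, 0.015, 1.0], [-2.36, 0.69, 0.68, -0.0, 0.0, 0.015, 1.0], [-2.35, 0.73, 0.69, -0.0, 0.0, 0.015, 1.0], [-2.34, 0.76, 0.68, -0.0, 0.0, 0.015, 1.0], [-2.33, 0.8, 0.69, -0.0, 0.0, 0.015, 1.0], [-2.32, 0.84, 0.68, -0.0, 0.0, 0.015, 1.0], [-2.31, 0.86, 0.69, -0.0, 0.0, 0.014, 1.0]]
```

Call:
carry_out:
  deltas:
    - [-0.4,0.15,-3.25,0,0,0.053,1.0]
    - [-0.4,0.16,-3.25,0,0,0.053,1.0]
    - [-0.38,0.19,-3.26,0,0,0.053,1.0]
    - [-3.23,-1.6,-0.08,0,0,0.087,1.0]
    - [-3.36,-1.31,-0.08,0,0,0.087,1.0]
    - [-3.46,-1.01,-0.08,0,0,0.087,1.0]
    - [-3.54,-0.71,-0.08,0,0,0.087,1.0]
    - [-3.58,-0.4,-0.07,0,0,0.087,1.0]

```text
time: 0.77
tool_pos: [0.3004, 0.3387, 0.3043]
tool_rot: [-3.141, 0.0, 2.179]
contact_force: [0.5, 0.8, 0.1]
opening: 0.0919
grip_force: 0.0
```

Call:
carry_out:
  deltas:
    - [-3.6,-0.09,-0.08,0,0,0.087,1.0]
    - [-3.6,0.23,-0.07,0,0,0.087,1.0]
    - [-3.57,0.54,-0.08,0,0,0.088,1.0]
    - [-3.5,0.85,-0.07,0,0,0.087,1.0]
    - [-3.42,1.15,-0.08,0,0,0.088,1.0]
    - [-3.3,1.45,-0.07,0,0,0.087,1.0]
    - [-3.16,1.73,-0.08,0,0,0.088,1.0]
    - [-3.0,2.0,-0.07,0,0,0.087,1.0]

```text
time: 1.43
tool_pos: [0.4606, 0.0986, 0.3104]
tool_rot: [-3.141, -0.0, 1.479]
contact_force: [-0.1, 0.3, 0.7]
opening: 0.092
grip_force: 0.0
```

Call:
carry_out:
  deltas:
    - [-2.44,0.33,0.69,0,0,0.015,1.0]
    - [-2.43,0.37,0.69,0,0,0.015,1.0]
    - [-2.43,0.41,0.69,0,0,0.015,1.0]
    - [-2.42,0.44,0.69,0,0,0.015,1.0]
    - [-2.42,0.48,0.69,0,0,0.015,1.0]
    - [-2.41,0.51,0.69,0,0,0.015,1.0]
    - [-2.4,0.55,0.69,0,0,0.015,1.0]
    - [-2.39,0.59,0.69,0,0,0.015,1.0]

```text
time: 2.1
tool_pos: [0.4694, -0.0976, 0.2547]
tool_rot: [-3.141, -0.0, 1.363]
contact_force: [-0.6, -0.8, -0.5]
opening: 0.0921
grip_force: 0.0
```

Call:
carry_out:
  deltas:
    - [-2.38,0.62,0.69,0,0,0.015,1.0]
    - [-2.37,0.66,0.69,0,0,0.015,1.0]
    - [-2.36,0.69,0.68,0,0,0.015,1.0]
    - [-2.35,0.73,0.69,0,0,0.015,1.0]
    - [-2.34,0.76,0.68,0,0,0.015,1.0]
    - [-2.33,0.8,0.69,0,0,0.015,1.0]
    - [-2.32,0.84,0.68,0,0,0.015,1.0]
    - [-2.31,0.86,0.69,0,0,0.014,1.0]

```text
time: 2.77
tool_pos: [0.4789, -0.2942, 0.1996]
tool_rot: [-3.141, -0.0, 1.244]
contact_force: [0.2, -0.6, -0.2]
opening: 0.0918
grip_force: 0.0
```

```bash
python3 plan.py 1 12 .479 -.2925 .108 71.7 0 4 .479 -.2925 .108 71.7 0; python3 -c "
from cell import robot;print(robot.observe())"
```

```text
max 0.77 0.001 from [ 0.4789 -0.2942  0.1996]
[[0.01, -0.0, 0.76, -0.0, -0.0, -0.001, 1.0], [0.01, -0.0, 0.76, -0.0, -0.0, -0.001, 1.0], [0.01, -0.0, 0.76, -0.0, -0.0, -0.001, 1.0], [0.01, -0.0, 0.76, -0.0, -0.0, -0.0, 1.0], [0.02, -0.0, 0.76, -0.0, -0.0, -0.001, 1.0], [0.01, -0.01, 0.77, -0.0, -0.0, -0.0, 1.0], [0.02, -0.0, 0.76, -0.0, -0.0, -0.001, 1.0], [0.01, -0.01, 0.77, -0.0, -0.0, -0.0, 1.0]]
[[0.02, -0.0, 0.76, -0.0, -0.0, -0.001, 1.0], [0.01, -0.01, 0.77, -0.0, -0.0, -0.0, 1.0], [0.02, -0.0, 0.76, -0.0, -0.0, -0.001, 1.0], [0.01, -0.01, 0.77, -0.001, -0.0, -0.0, 1.0], [0.0, 0.0, -0.0, 0.0, -0.0, -0.0, 1.0], [0.0, 0.0, -0.0, 0.0, -0.0, -0.0, 1.0], [0.0, 0.0, -0.0, 0.0, -0.0, -0.0, 1.0], [0.0, 0.0, -0.0, 0.0, -0.0, -0.0, 1.0]]
{'time': 2.7667, 'qpos': array([-6.87416951e-01,  4.13296688e-01,  1.42478502e+00,  1.45520588e-04,
        1.30446004e+00, -3.60587342e-01]), 'qvel': array([-0.40363983,  0.36102184, -0.33129694,  0.00178528, -0.03481079,
       -0.23480226]), 'joint_efforts': array([ 1.35817185e+00, -4.90180957e+01, -2.34415823e+01, -2.17596354e-02,
        1.60114914e-01,  3.01213581e-01]), 'tool_pos': array([ 0.47886934, -0.2942409 ,  0.19959141]), 'tool_rot': array([-3.14075411e+00, -4.66192835e-04,  1.24392816e+00]), 'contact_force': array([ 0.15661215, -0.593607  , -0.16178946]), 'torque': array([-0.06752426,  0.06526203,  0.00790438]), 'grip_force': 0.0, 'opening': 0.09177016376824573}
```

Tracking is good. Now I'll descend and close.

Call:
carry_out:
  deltas:
    - [0.02,0,1.15,0,0,0,1]
    - [0.02,0,1.15,0,0,0,1]
    - [0.02,0,1.15,0,0,0,1]
    - [0.02,0,1.15,0,0,0,1]
    - [0.02,0,1.15,0,0,0,1]
    - [0.02,0,1.15,0,0,0,1]
    - [0.02,0,1.15,0,0,0,1]
    - [0.02,0,1.15,0,0,0,1]

```text
time: 3.43
tool_pos: [0.4794, -0.2914, 0.1074]
tool_rot: [-3.141, -0.0, 1.245]
contact_force: [-0.5, -0.2, -0.3]
opening: 0.0922
grip_force: 0.0
```

Call:
carry_out:
  deltas:
    - [0,0,0,0,0,0,0.3]
    - [0,0,0,0,0,0,0.3]
    - [0,0,0,0,0,0,0.3]
    - [0,0,0,0,0,0,0.2]
    - [0,0,0,0,0,0,0.2]
    - [0,0,0,0,0,0,0.2]
    - [0,0,0,0,0,0,0.2]
    - [0,0,0,0,0,0,0.2]
  force: 10

```text
time: 4.1
tool_pos: [0.4797, -0.2917, 0.1086]
tool_rot: [3.141, 0.0, 1.245]
contact_force: [-0.2, 1.0, -0.6]
opening: 0.0433
grip_force: 0.0
```

Call:
carry_out:
  deltas:
    - [0,0,0,0,0,0,0]
    - [0,0,0,0,0,0,0]
    - [0,0,0,0,0,0,0]
    - [0,0,0,0,0,0,0]
    - [0,0,0,0,0,0,0]
    - [0,0,0,0,0,0,0]
    - [0,0,0,0,0,0,0]
    - [0,0,0,0,0,0,0]

```text
time: 4.77
tool_pos: [0.4797, -0.2916, 0.1084]
tool_rot: [3.142, -0.0, 1.245]
contact_force: [-0.6, 0.4, -0.3]
opening: 0.0112
grip_force: 10.0
```

```bash
python3 - <<'E'
from cell import robot, cams
import cv2, numpy as np
o=robot.observe();print(o["tool_pos"],o["contact_force"],o["torque"],o["opening"],o["grip_force"])
c=cams.read_camera("side"); cv2.imwrite("pics/s1.png",cv2.resize(c["image"][100:240,260:440],None,fx=4,fy=4,interpolation=2))
E
```

```text
[ 0.47969953 -0.29164797  0.10838667] [-0.60533719  0.38261202 -0.30859201] [-0.13754164  0.07139237  0.00736301] 0.011220730693765571 10.001459196209908
```

View pics/s1.png

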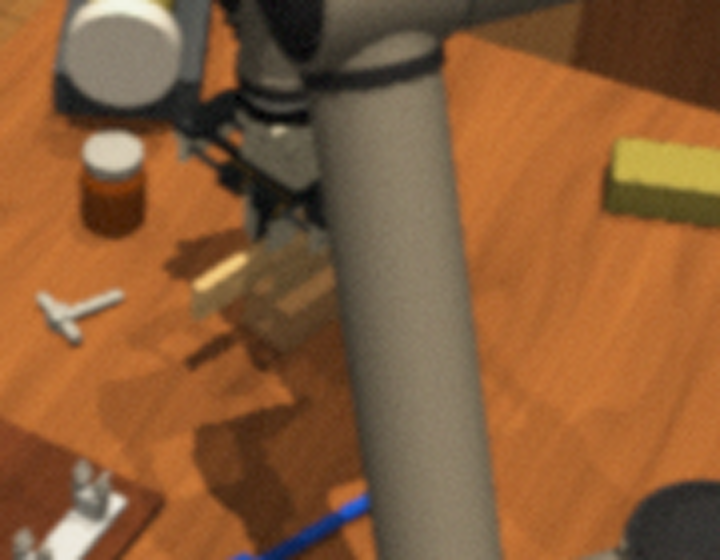

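Call:
carry_out:
  deltas:
    - [0,0,0,0,0,0,0]
    - [0,0,0,0,0,0,0]
    - [0,0,-0.5,0,0,0,0]
    - [0,0,-1.0,0,0,0,0]
    - [0,0,-1.0,0,0,0,0]
    - [0,0,-1.0,0,0,0,0]
    - [0,0,-1.0,0,0,0,0]
    - [0,0,-1.0,0,0,0,0]
  force: 45

```text
time: 5.48
tool_pos: [0.4798, -0.2918, 0.165]
tool_rot: [3.141, 0.0, 1.245]
contact_force: [0.2, 0.6, -1.0]
opening: 0.0098
grip_force: 45.0
```

```bash
python3 plan.py 0 5 .48 -.29 .25 71.3 0 15 .505 .0715 .25 87.2 0 4 .515 .0715 .25 87.2 0
```

```text
max 2.42 0.019 from [ 0.4798 -0.2918  0.165 ]
[[0.03, -0.01, -1.7, 0.0, 0.0, 0.0, 0.0], [0.04, -0.01, -1.7, 0.0, 0.0, 0.0, 0.0], [0.03, -0.0, -1.7, 0.0, 0.0, 0.0, 0.0], [0.04, -0.01, -1.7, 0.0, 0.0, 0.0, 0.0], [0.03, -0.0, -1.7, 0.001, 0.0, 0.0, 0.0], [2.34, -0.61, -0.0, -0.0, 0.0, -0.018, 0.0], [2.35, -0.57, -0.0, -0.0, 0.0, -0.019, 0.0], [2.36, -0.53, -0.0, -0.0, 0.0, -0.018, 0.0]]
[[2.37, -0.48, -0.0, -0.0, 0.0, -0.019, 0.0], [2.37, -0.44, -0.0, -0.0, 0.0, -0.018, 0.0], [2.38, -0.4, -0.0, -0.0, 0.0, -0.019, 0.0], [2.39, -0.35, -0.0, -0.0, 0.0, -0.018, 0.0], [2.4, -0.31, -0.0, -0.0, 0.0, -0.019, 0.0], [2.4, -0.26, -0.0, -0.0, 0.0, -0.018, 0.0], [2.41, -0.22, -0.0, -0.0, 0.0, -0.019, 0.0], [2.41, -0.18, -0.0, -0.0, 0.0, -0.018, 0.0]]
[[2.41, -0.13, -0.0, -0.0, 0.0, -0.019, 0.0], [2.41, -0.09, -0.0, -0.0, 0.0, -0.018, 0.0], [2.41, -0.04, -0.01, -0.0, 0.0, -0.019, 0.0], [2.42, 0.01, -0.0, -0.0, 0.0, -0.018, 0.0], [0.01, 0.25, -0.0, -0.0, 0.0, -0.0, 0.0], [0.01, 0.25, -0.0, -0.0, 0.0, -0.0, 0.0], [0.01, 0.25, -0.0, -0.0, 0.0, -0.0, 0.0], [0.02, 0.25, -0.0, -0.0, 0.0, -0.0, 0.0]]
```

Call:
carry_out:
  deltas:
    - [0,0,-1.7,0,0,0,0]
    - [0,0,-1.7,0,0,0,0]
    - [0,0,-1.7,0,0,0,0]
    - [0,0,-1.7,0,0,0,0]
    - [0,0,-1.7,0,0,0,0]
    - [1.2,-0.61,0,0,0,-0.018,0]
    - [2.35,-0.57,0,0,0,-0.019,0]
    - [2.36,-0.53,0,0,0,-0.018,0]

```text
time: 6.15
tool_pos: [0.4804, -0.2288, 0.2481]
tool_rot: [-3.141, -0.001, 1.3]
contact_force: [0.4, -0.3, -1.8]
opening: 0.01
grip_force: 45.0
```

Call:
carry_out:
  deltas:
    - [2.37,-0.48,0,0,0,-0.019,0]
    - [2.37,-0.44,0,0,0,-0.018,0]
    - [2.38,-0.4,0,0,0,-0.019,0]
    - [2.39,-0.35,0,0,0,-0.018,0]
    - [2.4,-0.31,0,0,0,-0.019,0]
    - [2.4,-0.26,0,0,0,-0.018,0]
    - [2.41,-0.22,0,0,0,-0.019,0]
    - [2.41,-0.18,0,0,0,-0.018,0]

```text
time: 6.82
tool_pos: [0.4933, -0.0352, 0.2479]
tool_rot: [-3.141, -0.0, 1.45]
contact_force: [0.5, 0.0, -2.3]
opening: 0.0096
grip_force: 45.0
```

Call:
carry_out:
  deltas:
    - [2.41,-0.13,0,0,0,-0.019,0]
    - [2.41,-0.09,0,0,0,-0.018,0]
    - [2.41,-0.04,0,0,0,-0.019,0]
    - [2.42,0,0,0,0,-0.018,0]
    - [1.2,0.25,0,0,0,0,0]
    - [0,0.25,0,0,0,0,0]
    - [0,0,0,0,0,0,0]
    - [0,0,0,0,0,0,0]

```text
time: 7.48
tool_pos: [0.5064, 0.0701, 0.2482]
tool_rot: [-3.141, 0.0, 1.521]
contact_force: [0.2, 0.2, -0.9]
opening: 0.0098
grip_force: 45.0
```

```bash
python3 - <<'E'
from cell import robot, cams
import cv2, numpy as np
o=robot.observe();print(o["tool_pos"],o["tool_rot"],o["contact_force"],o["torque"])
ims=[]
for n,b in(("top",(140,250,200,350)),("side",(100,250,205,355))):
    c=cams.read_camera(n); np.savez(f"{n}1.npz",**c); a=c["image"][b[0]:b[1],b[2]:b[3]]; ims.append(cv2.resize(a,None,fx=2.6 if n=="side" else 2.6,fy=2.6,interpolation=2))
h=max(i.shape[0] for i in ims); ims=[cv2.copyMakeBorder(i,0,h-i.shape[0],0,0,0) for i in ims]
cv2.imwrite("pics/c.png",np.hstack(ims))
E
```

```text
[0.50635731 0.07013101 0.24815678] [-3.14115540e+00  4.84143151e-04  1.52142433e+00] [ 0.1955767   0.24670995 -0.89699519] [-0.02116442  0.07939383  0.0064915 ]
```

View pics/c.png

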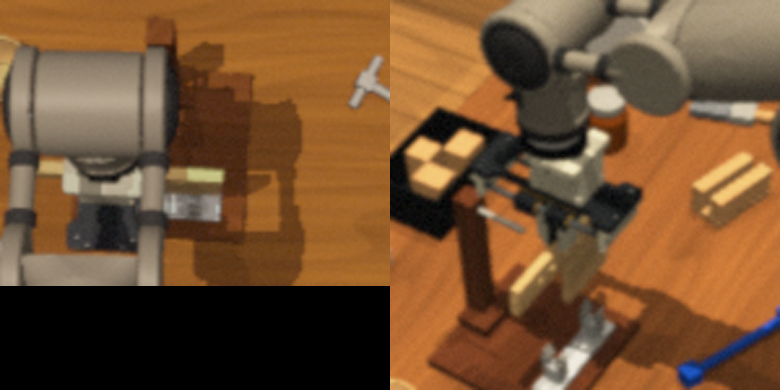

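```bash
python3 - <<'E'
from h import *
np.set_printoptions(precision=1,suppress=True)
T=dict(np.load("top1.npz"));S=dict(np.load("side1.npz"))
p=np.array([.5064,.0701,.2482]); a=1.5214; Y=np.array([np.cos(a),np.sin(a),0]); X=np.array([np.sin(a),-np.cos(a),0]); Z=np.array([0,0,1.])
for g in(.0088,):
  for nm,y,z,xs in(("R-end top",-.1,.0256,(-.006,.006)),("L-end top",.1,.0256,(-.006,.006)),("L-end bottom",.1,-.0144,(-.006,.006))):
    for x in xs: 
        q=p+X*x+Y*(y-g)+Z*z; print(nm,x,"top",proj(T,q),"side",proj(S,q))
h=cv2.cvtColor(T["image"],cv2.COLOR_BGR2HSV)
for r in range(202,212): print(r,[f"{a}/{b}/{c}" for a,b,c in h[r,279:291:1]])
print()
for r in range(200,208): print(r,[f"{a}/{b}/{c}" for a,b,c in h[r,211:221:1]])
s=cv2.resize(S["image"][185:235,240:300],None,fx=10,fy=10,interpolation=2); cv2.imwrite("pics/d.png",s)
E
```

```text
R-end top -0.006 top [[285.6 207.9]] side [[289.  173.1]]
R-end top 0.006 top [[285.8 203.4]] side [[285.8 171.7]]
L-end top -0.006 top [[211.  204.1]] side [[253.2 212.9]]
L-end top 0.006 top [[211.3 199.7]] side [[249.9 211.3]]
L-end bottom -0.006 top [[212.9 206.6]] side [[253.9 221.6]]
L-end bottom 0.006 top [[213.2 202.3]] side [[250.7 220. ]]
202 ['11/186/70', '10/170/75', '12/176/77', '12/195/76', '11/187/75', '11/187/75', '11/198/72', '12/198/76', '11/184/75', '11/181/76', '11/190/74', '11/198/76']
203 ['11/171/79', '12/172/77', '12/181/79', '11/178/79', '11/188/76', '10/172/77', '10/185/77', '12/178/79', '9/179/77', '10/171/79', '14/207/74', '12/198/76']
204 ['20/141/105', '19/136/103', '19/137/104', '17/142/97', '17/154/93', '16/161/92', '14/161/92', '13/171/82', '11/177/78', '13/193/78', '11/194/75', '13/207/74']
205 ['25/103/161', '25/105/160', '25/104/159', '24/109/152', '24/110/146', '24/114/143', '21/119/129', '18/154/96', '14/210/74', '12/203/74', '14/237/71', '12/185/76']
206 ['29/85/194', '29/85/194', '28/84/197', '28/85/194', '28/85/196', '28/87/191', '26/101/161',
[... 1300 characters left out ...]
03 ['17/60/85', '18/57/67', '15/50/51', '17/105/68', '19/121/154', '20/116/189', '20/113/198', '20/112/198', '20/112/198', '20/112/198']
204 ['16/61/129', '17/63/102', '15/65/71', '19/106/84', '20/120/170', '20/114/196', '20/113/199', '20/111/198', '20/111/199', '21/110/199']
205 ['18/66/132', '16/68/112', '16/80/83', '17/115/111', '20/115/171', '20/116/189', '20/112/193', '20/112/196', '20/110/194', '20/109/195']
206 ['17/60/131', '18/64/111', '18/91/95', '18/122/127', '18/122/151', '19/127/155', '20/124/165', '19/120/170', '20/121/169', '19/119/170']
207 ['16/68/132', '17/67/110', '16/102/95', '15/126/109', '16/142/115', '16/139/117', '17/143/118', '16/137/119', '18/139/121', '18/137/121']
```

View pics/d.png

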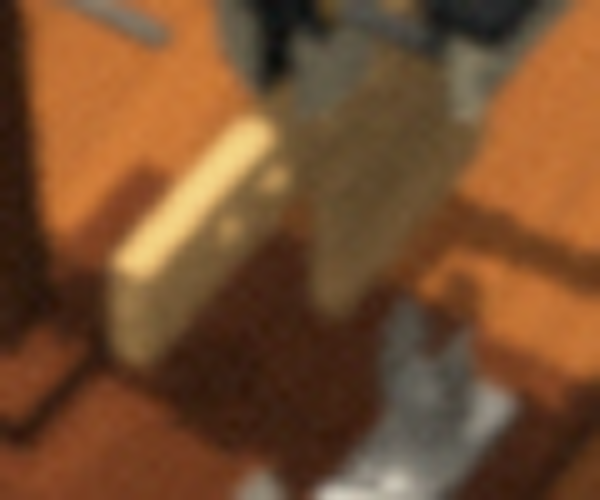

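Here the plate is held square to the peg and slightly high. Its left top corner is at crop (150,275). The plate's visible end in the top view at column 285.2 puts it within about 1.5 mm of where I expected, so I'll align and thread it.

Call:
carry_out:
  deltas:
    - [0.14,0,0.8,0,0,0,0]
    - [0.14,0,0.8,0,0,0,0]
    - [0,0,0.8,0,0,0,0]
    - [0,0,0.94,0,0,0,0]
    - [0,1.0,0,0,0,0,0]
    - [0,1.0,0,0,0,0,0]
    - [0,1.0,0,0,0,0,0]
    - [0,1.0,0,0,0,0,0]

```text
time: 8.25
tool_pos: [0.5467, 0.0715, 0.2139]
tool_rot: [-3.14, 0.0, 1.522]
contact_force: [0.3, -0.0, -0.8]
opening: 0.0097
grip_force: 45.0
```

Call:
carry_out:
  deltas:
    - [0,0,0,0,0,0,0]
    - [0,0,0,0,0,0,0]
    - [0,0.5,0,0,0,0,0]
    - [0,0.5,0,0,0,0,0]
    - [0,0.5,0,0,0,0,0]
    - [0,0.5,0,0,0,0,0]
    - [0,0,0,0,0,0,0]
    - [0,0,0,0,0,0,0]

```text
time: 8.92
tool_pos: [0.5667, 0.0706, 0.2148]
tool_rot: [-3.141, -0.0, 1.522]
contact_force: [0.5, -0.2, -0.9]
opening: 0.0099
grip_force: 45.0
```

```bash
python3 - <<'E'
from cell import robot, cams
import cv2, numpy as np
o=robot.observe();print(o["tool_pos"],o["tool_rot"],o["contact_force"],o["torque"])
ims=[]
for n,b in(("top",(150,230,215,295)),("side",(145,225,225,305))):
    c=cams.read_camera(n); np.savez(f"{n}2.npz",**c); a=c["image"][b[0]:b[1],b[2]:b[3]]; ims.append(cv2.resize(a,None,fx=5,fy=5,interpolation=2))
cv2.imwrite("pics/e.png",np.hstack(ims))
E
```

```text
[0.56672907 0.07062757 0.21483402] [-3.14133226e+00 -1.88064462e-05  1.52171358e+00] [ 0.46501183 -0.18671219 -0.93437114] [-0.03771429  0.08400738  0.04399213]
```

View pics/e.png

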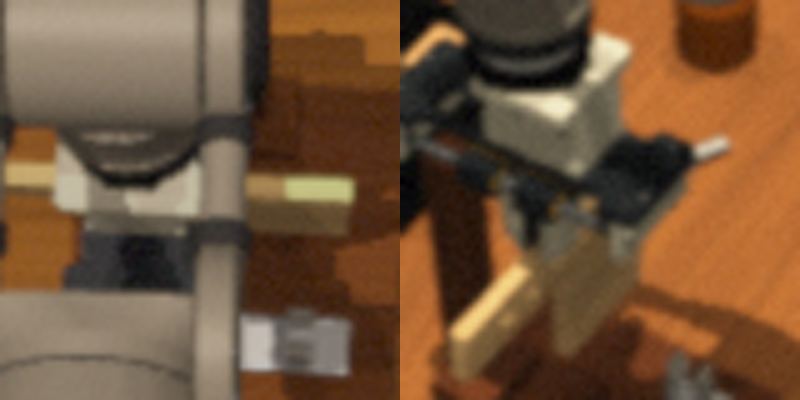

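The plate is now right before the peg tip. Its end in the top view is at crop (355,190) and the peg is hidden. I'll advance slowly while watching the force.

Call:
carry_out:
  deltas:
    - [0,0.25,0,0,0,0,0]
    - [0,0.25,0,0,0,0,0]
    - [0,0.25,0,0,0,0,0]
    - [0,0.25,0,0,0,0,0]
    - [0,0.25,0,0,0,0,0]
    - [0,0.25,0,0,0,0,0]
    - [0,0,0,0,0,0,0]
    - [0,0,0,0,0,0,0]

```text
time: 9.68
tool_pos: [0.5816, 0.0699, 0.2149]
tool_rot: [-3.141, -0.0, 1.522]
contact_force: [0.3, -0.6, -1.6]
opening: 0.0097
grip_force: 45.0
```

Call:
carry_out:
  deltas:
    - [0,0.4,0,0,0,0,0]
    - [0,0.4,0,0,0,0,0]
    - [0,0.4,0,0,0,0,0]
    - [0,0.4,0,0,0,0,0]
    - [0,0.4,0,0,0,0,0]
    - [0,0.5,0,0,0,0,0]
    - [0,0,0,0,0,0,0]
    - [0,0,0,0,0,0,0]

```text
time: 10.35
tool_pos: [0.6067, 0.0687, 0.2147]
tool_rot: [-3.141, -0.0, 1.522]
contact_force: [0.6, -0.0, -1.4]
opening: 0.0099
grip_force: 45.0
```

Call:
carry_out:
  deltas:
    - [0,0,0.1,0,0,0,0]
    - [0,0,0.1,0,0,0,0]
    - [0,0,0.1,0,0,0,0]
    - [0,0,0.1,0,0,0,0]
    - [0,0,0.05,0,0,0,0]
    - [0,0,0,0,0,0,0]
    - [0,0,0,0,0,0,0]
    - [0,0,0,0,0,0,0]

```text
time: 11.02
tool_pos: [0.6066, 0.0687, 0.2106]
tool_rot: [3.141, -0.0, 1.522]
contact_force: [-0.8, 0.3, -2.2]
opening: 0.0096
grip_force: 45.0
```

Call:
carry_out:
  deltas:
    - [0,0,0.05,0,0,0,0]
    - [0,0,0.05,0,0,0,0]
    - [0,0,0.05,0,0,0,0]
    - [0,0,0.05,0,0,0,0]
    - [0,0,0,0,0,0,0]
    - [0,0,0,0,0,0,0]
    - [0,0,0,0,0,0,0]
    - [0,0,0,0,0,0,0]

```text
time: 11.68
tool_pos: [0.6066, 0.0688, 0.2087]
tool_rot: [3.141, -0.0, 1.522]
contact_force: [-0.7, 1.2, 1.7]
opening: 0.0099
grip_force: 45.0
```

Call:
carry_out:
  deltas:
    - [0,0,0,0,0,0,0.2]
    - [0,0,0,0,0,0,0.2]
    - [0,0,0,0,0,0,0.25]
    - [0,0,0,0,0,0,0.25]
    - [0,0,0,0,0,0,0.25]
    - [0,0,-0.5,0,0,0,0.25]
    - [0,0,-0.8,0,0,0,0.25]
    - [0,0,-1.0,0,0,0,0.25]

```text
time: 12.35
tool_pos: [0.6064, 0.0687, 0.232]
tool_rot: [-3.141, 0.0, 1.522]
contact_force: [-0.1, -0.8, -0.3]
opening: 0.0227
grip_force: 0.0
```

Call:
carry_out:
  deltas:
    - [0,0,-1.5,0,0,0,0.25]
    - [0,0,-2.0,0,0,0,0.25]
    - [0,0,-2.0,0,0,0,0.25]
    - [0,0,-2.0,0,0,0,0.25]
    - [0,0,-2.0,0,0,0,0.6]
    - [0,-2.0,0,0,0,0,1]
    - [0,-3.0,0,0,0,0,1]
    - [0,-3.0,0,0,0,0,1]

```text
time: 13.02
tool_pos: [0.5261, 0.0725, 0.3274]
tool_rot: [3.14, -0.0, 1.522]
contact_force: [-0.5, 1.3, -0.1]
opening: 0.0451
grip_force: 0.0
```

```bash
python3 plan.py 1 18 .47 .30 .25 68 0 6 .48 .3005 .15 68 0; python3 - <<'E'
from cell import robot, cams
import cv2, numpy as np
c=cams.read_camera("side"); np.savez("side3.npz",**c); a=c["image"][140:260,205:355]; cv2.imwrite("pics/f.png",cv2.resize(a,None,fx=4,fy=4,interpolation=2))
E
```

```text
max 1.67 0.019 from [0.5261 0.0725 0.3274]
[[1.25, -0.37, 0.43, 0.0, -0.0, 0.019, 1.0], [1.24, -0.4, 0.43, 0.0, -0.0, 0.019, 1.0], [1.23, -0.42, 0.43, 0.0, -0.0, 0.019, 1.0], [1.22, -0.44, 0.43, 0.0, -0.0, 0.019, 1.0], [1.21, -0.47, 0.43, 0.0, -0.0, 0.018, 1.0], [1.21, -0.49, 0.43, 0.0, -0.0, 0.019, 1.0], [1.2, -0.51, 0.43, 0.0, -0.0, 0.018, 1.0], [1.19, -0.53, 0.43, 0.0, -0.0, 0.019, 1.0]]
[[1.18, -0.56, 0.43, 0.0, -0.0, 0.018, 1.0], [1.17, -0.58, 0.43, 0.0, -0.0, 0.019, 1.0], [1.15, -0.6, 0.43, 0.0, -0.0, 0.018, 1.0], [1.14, -0.62, 0.43, 0.0, -0.0, 0.019, 1.0], [1.13, -0.64, 0.43, 0.0, -0.0, 0.018, 1.0], [1.12, -0.66, 0.43, 0.0, -0.0, 0.019, 1.0], [1.11, -0.69, 0.43, 0.0, -0.0, 0.018, 1.0], [1.09, -0.7, 0.43, 0.0, -0.0, 0.019, 1.0]]
[[1.08, -0.73, 0.43, 0.001, -0.0, 0.018, 1.0], [1.07, -0.74, 0.43, 0.0, -0.001, 0.019, 1.0], [0.07, 0.15, 1.67, 0.0, 0.0, -0.0, 1.0], [0.07, 0.15, 1.67, 0.0, 0.0, -0.0, 1.0], [0.07, 0.15, 1.66, 0.0, 0.0, -0.0, 1.0], [0.07, 0.15, 1.67, 0.0, 0.0, -0.0, 1.0], [0.07, 0.15, 1.66, 0.0, 0.0, -0.0, 1.0], [0.08, 0.15, 1.67, 0.0, 0.0, -0.0, 1.0]]
```

View pics/f.png

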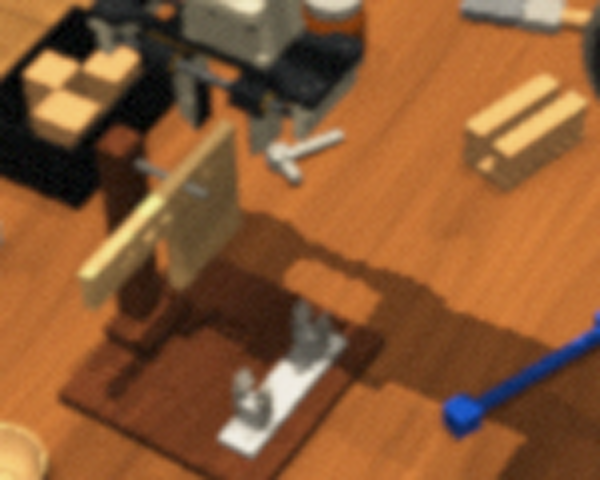

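The template hangs level. Its top edge runs from crop (85,275) to (232,128), and the peg pokes through the plate at (195,185). Next I'll refine the bar and clip positions with this clear side view.

```bash
python3 - <<'E'
from h import *
np.set_printoptions(precision=4,suppress=True)
T=dict(np.load("top0.npz"));S=dict(np.load("side3.npz"))
a=np.radians(-2.8); X=np.array([np.cos(a),np.sin(a)]); Y=np.array([-X[1],X[0]])
for n,c,box in(("t",T,(205,232,230,292)),("s",S,(205,260,255,300))):
    h=cv2.cvtColor(c["image"],cv2.COLOR_BGR2HSV); b=box; sub=h[b[0]:b[1],b[2]:b[3]]
    ys,xs=np.nonzero((sub[...,1]<110)&(sub[...,2]>85)); uv=np.c_[xs+b[2],ys+b[0]]
    m=np.zeros(h.shape[:2],np.uint8); m[uv[:,1],uv[:,0]]=1
    bright=np.c_[np.nonzero((sub[...,1]<60)&(sub[...,2]>160))][:,::-1]+[b[2],b[0]]
    q=ray(c,bright,.025)[:,:2]; sx,sy=q@X,q@Y
    print(n,"rail x",np.percentile(sx,[1,5,95,99]),"mid",(np.percentile(sx,2)+np.percentile(sx,98))/2,"y",sy.min(),sy.max())
# bar in side view
h=cv2.cvtColor(S["image"],cv2.COLOR_BGR2HSV)
for n,c,box in(("t",T,(208,245,145,212)),("s",S,(255,335,190,300))):
    h=cv2.cvtColor(c["image"],cv2.COLOR_BGR2HSV); b=box; m=np.zeros(h.shape[:2],np.uint8); m[b[0]:b[1],b[2]:b[3]]=h[b[0]:b[1],b[2]:b[3],1]<85
    k,l,st,ct=cv2.connectedComponentsWithStats(m); i=1+np.argmax(st[1:,4]); ys,xs=np.nonzero(l==i)
    q=ray(c,np.c_[xs,ys],.016)[:,:2]; print(n,st[i],cv2.minAreaRect(np.float32(q*1000)),q.mean(0), "depth z",np.percentile(pts(c)[l==i][:,2],[20,50,80]))
    # bar ends
    r=cv2.minAreaRect(np.float32(np.c_[xs,ys])); print(r, ct[i])
E
```

```text
t rail x [0.4849 0.4864 0.5162 0.5172] mid 0.5010602181221471 y -0.011229259412239304 0.13733474079179328
s rail x [0.4869 0.4882 0.521  0.5261] mid 0.5053034642748475 y 0.01698777268682787 0.13671245793064507
t [147 211  61  30 349] ((480.27032470703125, 301.3345947265625), (203.42474365234375, 27.020490646362305), 67.83563995361328) [0.4799 0.3009] depth z [0.0149 0.0195 0.0251]
((177.43490600585938, 225.4437713623047), (63.47643280029297, 8.539674758911133), 22.380136489868164) [177.5301 225.5616]
s [213 278  55  41 352] ((481.4124755859375, 297.92071533203125), (203.6009979248047, 34.649879455566406), 68.26451873779297) [0.4819 0.3004] depth z [0.0147 0.0196 0.0248]
((240.19229125976562, 298.0384216308594), (9.707253456115723, 62.403778076171875), 56.3099365234375) [240.1222 298.3381]
```

Call:
carry_out:
  deltas:
    - [1.25,-0.37,0.43,0,0,0.019,1]
    - [1.24,-0.4,0.43,0,0,0.019,1]
    - [1.23,-0.42,0.43,0,0,0.019,1]
    - [1.22,-0.44,0.43,0,0,0.019,1]
    - [1.21,-0.47,0.43,0,0,0.018,1]
    - [1.21,-0.49,0.43,0,0,0.019,1]
    - [1.2,-0.51,0.43,0,0,0.018,1]
    - [1.19,-0.53,0.43,0,0,0.019,1]

```text
time: 13.73
tool_pos: [0.5019, 0.1744, 0.2933]
tool_rot: [3.14, -0.001, 1.371]
contact_force: [0.5, -0.6, -0.4]
opening: 0.0917
grip_force: 0.0
```

Call:
carry_out:
  deltas:
    - [1.18,-0.56,0.43,0,0,0.018,1]
    - [1.17,-0.58,0.43,0,0,0.019,1]
    - [1.15,-0.6,0.43,0,0,0.018,1]
    - [1.14,-0.62,0.43,0,0,0.019,1]
    - [1.13,-0.64,0.43,0,0,0.018,1]
    - [1.12,-0.66,0.43,0,0,0.019,1]
    - [1.11,-0.69,0.43,0,0,0.018,1]
    - [1.09,-0.7,0.43,0,0,0.019,1]

```text
time: 14.4
tool_pos: [0.4769, 0.2756, 0.2588]
tool_rot: [3.14, -0.001, 1.223]
contact_force: [0.2, 0.0, -0.2]
opening: 0.0917
grip_force: 0.0
```

```bash
python3 plan.py 1 8 .481 .3003 .12 68 0 7 .481 .3003 .011 68 0 1 .481 .3003 .011 68 0
```

```text
max 1.74 0.005 from [0.4769 0.2756 0.2588]
[[0.31, -0.06, 1.74, 0.0, -0.0, 0.005, 1.0], [0.31, -0.06, 1.73, 0.0, -0.0, 0.004, 1.0], [0.3, -0.06, 1.74, 0.0, -0.0, 0.005, 1.0], [0.3, -0.06, 1.73, 0.0, -0.0, 0.004, 1.0], [0.31, -0.07, 1.74, 0.0, -0.0, 0.005, 1.0], [0.3, -0.07, 1.73, 0.0, -0.0, 0.004, 1.0], [0.31, -0.07, 1.74, 0.001, -0.001, 0.005, 1.0], [0.3, -0.06, 1.73, 0.0, -0.0, 0.004, 1.0]]
[[-0.0, -0.0, 1.56, 0.0, -0.0, 0.0, 1.0], [-0.0, -0.0, 1.56, 0.0, -0.0, 0.0, 1.0], [-0.0, -0.0, 1.56, 0.0, -0.0, 0.0, 1.0], [-0.0, -0.0, 1.56, 0.0, -0.0, 0.0, 1.0], [-0.0, -0.0, 1.55, 0.0, -0.0, 0.0, 1.0], [-0.0, -0.0, 1.56, 0.0, -0.0, 0.0, 1.0], [-0.0, -0.0, 1.55, 0.0, -0.0, 0.0, 1.0], [-0.0, -0.0, 0.0, 0.0, -0.0, 0.0, 1.0]]
```

Call:
carry_out:
  deltas:
    - [0.31,-0.06,1.74,0,0,0.004,1]
    - [0.31,-0.06,1.74,0,0,0.004,1]
    - [0.31,-0.06,1.74,0,0,0.004,1]
    - [0.31,-0.06,1.74,0,0,0.004,1]
    - [0.31,-0.06,1.74,0,0,0.004,1]
    - [0.31,-0.06,1.74,0,0,0.004,1]
    - [0.31,-0.06,1.74,0,0,0.004,1]
    - [0.31,-0.06,1.74,0,0,0.004,1]

```text
time: 15.07
tool_pos: [0.4817, 0.3002, 0.1189]
tool_rot: [3.14, -0.001, 1.192]
contact_force: [-0.3, -0.2, -0.7]
opening: 0.0917
grip_force: 0.0
```

Call:
carry_out:
  deltas:
    - [0,0,1.5,0,0,0,1]
    - [0,0,1.5,0,0,0,1]
    - [0,0,1.5,0,0,0,1]
    - [0,0,1.5,0,0,0,1]
    - [0,0,1.5,0,0,0,1]
    - [0,0,1.0,0,0,0,0.6]
    - [0,0,0.5,0,0,0,0.6]
    - [0,0,0,0,0,0,0.6]

```text
time: 15.73
tool_pos: [0.4808, 0.2996, 0.028]
tool_rot: [-3.141, 0.001, 1.192]
contact_force: [-0.6, -0.6, 0.3]
opening: 0.0765
grip_force: 0.0
```

Call:
carry_out:
  deltas:
    - [0,0,0.6,0,0,0,0.4]
    - [0,0,0.6,0,0,0,0.4]
    - [0,0,0.5,0,0,0,0.4]
    - [0,0,0,0,0,0,0.3]
    - [0,0,0,0,0,0,0.3]
    - [0,0,0,0,0,0,0]
    - [0,0,0,0,0,0,0]
    - [0,0,0,0,0,0,0]
  force: 15

```text
time: 16.4
tool_pos: [0.4811, 0.2997, 0.0118]
tool_rot: [3.141, -0.0, 1.192]
contact_force: [-0.2, 0.6, -0.3]
opening: 0.0232
grip_force: 0.0
```

Call:
carry_out:
  deltas:
    - [0,0,0,0,0,0,0]
    - [0,0,0,0,0,0,0]
    - [0,0,0,0,0,0,0]
    - [0,0,0,0,0,0,0]
    - [0,0,0,0,0,0,0]
    - [0,0,0,0,0,0,0]
    - [0,0,0,0,0,0,0]
    - [0,0,0,0,0,0,0]

```text
time: 17.07
tool_pos: [0.4809, 0.2997, 0.0115]
tool_rot: [3.142, -0.0, 1.192]
contact_force: [-0.0, 0.4, -0.8]
opening: 0.0007
grip_force: 0.0
```

Call:
carry_out:
  deltas:
    - [0,0,0,0,0,0,0]
    - [0,0,0,0,0,0,0]
    - [0,0,-0.5,0,0,0,0]
    - [0,0,-1.5,0,0,0,0]
    - [0,0,-2,0,0,0,0]
    - [0,0,-2,0,0,0,0]
    - [0,0,-2,0,0,0,0]
    - [0,0,-2,0,0,0,0]
  force: 60

```text
time: 17.73
tool_pos: [0.4808, 0.2996, 0.1129]
tool_rot: [3.141, -0.0, 1.192]
contact_force: [-0.1, 0.0, 0.3]
opening: 0.0003
grip_force: 0.0
```

```bash
python3 plan.py 0 4 .49 .26 .14 70 0 16 .505 .0366 .14 87.2 -10 ; python3 -c "
from cell import robot;o=robot.observe();print(o['contact_force'],o['torque'],o['tool_rot'])"
```

```text
max 1.39 0.019 from [0.4808 0.2996 0.1129]
[[-0.84, 0.58, -0.68, 0.0, -0.0, -0.007, 0.0], [-0.84, 0.57, -0.68, 0.0, -0.0, -0.008, 0.0], [-0.84, 0.57, -0.68, 0.0, -0.0, -0.007, 0.0], [-0.85, 0.56, -0.67, 0.0, -0.0, -0.008, 0.0], [-1.28, 0.57, -0.0, -0.011, 0.002, -0.019, 0.0], [-1.29, 0.54, 0.0, -0.011, 0.002, -0.019, 0.0], [-1.3, 0.52, 0.01, -0.011, 0.002, -0.019, 0.0], [-1.31, 0.49, 0.01, -0.011, 0.002, -0.019, 0.0]]
[[-1.32, 0.47, 0.01, -0.011, 0.002, -0.019, 0.0], [-1.33, 0.44, 0.01, -0.011, 0.001, -0.019, 0.0], [-1.34, 0.42, 0.02, -0.011, 0.002, -0.019, 0.0], [-1.34, 0.39, 0.02, -0.011, 0.001, -0.018, 0.0], [-1.35, 0.36, 0.02, -0.011, 0.002, -0.019, 0.0], [-1.36, 0.34, 0.02, -0.011, 0.001, -0.018, 0.0], [-1.36, 0.31, 0.03, -0.01, 0.002, -0.019, 0.0], [-1.37, 0.29, 0.03, -0.011, 0.001, -0.018, 0.0]]
[[-1.37, 0.26, 0.03, -0.01, 0.002, -0.019, 0.0], [-1.38, 0.24, 0.03, -0.011, 0.001, -0.018, 0.0], [-1.38, 0.21, 0.03, -0.01, 0.002, -0.019, 0.0], [-1.39, 0.19, 0.02, -0.011, 0.001, -0.018, 0.0]]
[-0.10261773  0.03293107  0.27917039] [-0.09974778  0.01965061  0.02865015] [ 3.14146665e+00 -2.17747372e-04  1.19183666e+00]
```

```bash
python3 - <<'E'
from cell import robot, cams
import cv2, numpy as np
ims=[]
for n,b in(("top",(170,310,110,250)),("side",(230,370,180,320))):
    c=cams.read_camera(n); np.savez(f"{n}4.npz",**c); a=c["image"][b[0]:b[1],b[2]:b[3]]; ims.append(cv2.resize(a,(400,400),interpolation=2))
cv2.imwrite("pics/g.png",np.hstack(ims))
E
```

```text
(no output)
```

View pics/g.png

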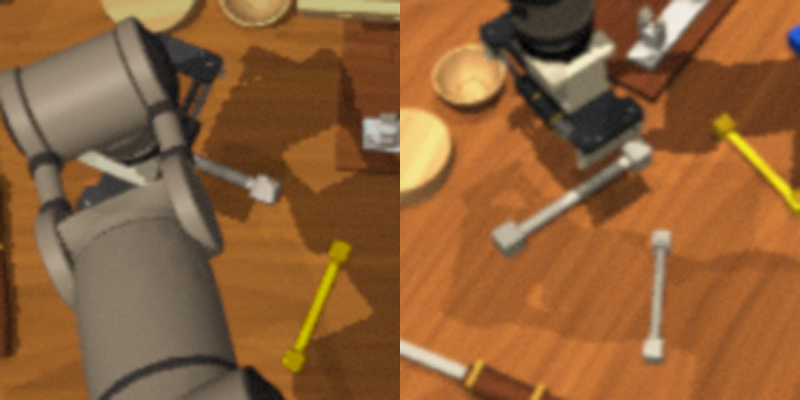

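The side view shows the bar still lying at crop (510,238)-(637,155), with the closed fingers above it. The top view shows its end at (265,190). The grasp missed, so I'll check the numbers. That used up all ten views, so from here on it's measurements only.

```bash
python3 - <<'E'
from h import *
np.set_printoptions(precision=4,suppress=True)
T0=dict(np.load("top0.npz"));S3=dict(np.load("side3.npz"));T=dict(np.load("top4.npz"));S=dict(np.load("side4.npz"))
for n,c,b in(("t0",T0,(208,245,145,212)),("s3",S3,(275,325,205,275)),("s4",S,(275,325,205,275)),("t4",T,(220,246,180,212))):
    h=cv2.cvtColor(c["image"],cv2.COLOR_BGR2HSV); m=np.zeros(h.shape[:2],np.uint8); m[b[0]:b[1],b[2]:b[3]]=(h[b[0]:b[1],b[2]:b[3],1]<85)&(h[b[0]:b[1],b[2]:b[3],2]>90)
    k,l,st,ct=cv2.connectedComponentsWithStats(m); i=1+np.argmax(st[1:,4]); P=pts(c)[l==i]; ys,xs=np.nonzero(l==i)
    q=ray(c,np.c_[xs,ys],.016)[:,:2]
    print(n,st[i],ct[i].round(1),"z",np.percentile(P[:,2],[5,25,50,75,95]),"rect@.016",cv2.minAreaRect(np.float32(q*1000)))
    # z along the bar
    y=(P[:,:2]-[.481,.3])@[np.cos(np.radians(68)),np.sin(np.radians(68))]
    for lo in np.arange(-.12,.12,.03):
        s=(y>=lo)&(y<lo+.03); 
        if s.sum()>3: print("   y",round(lo,2),s.sum(),"median xyz",np.median(P[s],0))
p=np.array([.4808,.2996,.1129]); print("tcp proj",proj(T,p),proj(S,p),proj(S,p-[0,0,.008]))
for s,(n,c) in ((0,("top",T)),(1,("side",S))):
    P=pts(c); m=(abs(P[...,0]-.48)<.06)&(abs(P[...,1]-.3)<.06)&(P[...,2]>.06)&(P[...,2]<.18); print(n,m.sum(), np.percentile(P[m],[2,50,98],axis=0))
E
```

```text
t0 [147 211  61  30 349] [177.5 225.6] z [0.002  0.0155 0.0195 0.024  0.0295] rect@.016 ((480.27032470703125, 301.3345947265625), (203.42474365234375, 27.020490646362305), 67.83563995361328)
   y -0.12 31 median xyz [0.4437 0.2118 0.0217]
   y -0.09 61 median xyz [0.4519 0.2272 0.0238]
   y -0.06 42 median xyz [0.4626 0.2598 0.0173]
   y -0.03 39 median xyz [0.4745 0.2861 0.0171]
   y 0.0 39 median xyz [0.485  0.3153 0.017 ]
   y 0.03 42 median xyz [0.497  0.3421 0.0158]
   y 0.06 68 median xyz [0.5081 0.3734 0.0223]
   y 0.09 25 median xyz [0.5152 0.3888 0.0243]
s3 [213 278  55  41 352] [240.1 298.3] z [0.0103 0.0157 0.0196 0.0237 0.029 ] rect@.016 ((481.4124755859375, 297.92071533203125), (203.6009979248047, 34.649879455566406), 68.26451873779297)
   y -0.12 26 median xyz [0.4435 0.2133 0.0228]
   y -0.09 68 median xyz [0.4517 0.2283 0.022 ]
   y -0.06 36 median xyz [0.4641 0.2586 0.0175]
   y -0.03 41 median xyz [0.4746 0.2858 0.0173]
   y 0.0 39 median xyz [0.4859 0.3136 0.0176]
   y 0.03 40 median xyz [0.4978 0.3415 0.0169]
   y 0.06 68 median xyz [0.5068 0.3749 0.0219]
   y 0.0
[... 1052 characters left out ...]
3 282.4127]]Traceback (most recent call last):
  File "<stdin>", line 16, in <module>
    return _quantile_unchecked(
        a, q, axis, out, overwrite_input, method, keepdims, weights)
    return _ureduce(a,
                    func=_quantile_ureduce_func,
    ...<5 lines>...
                    overwrite_input=overwrite_input,
                    method=method)
    r = func(a, **kwargs)
    result = _quantile(arr,
                       quantiles=q,
    ...<2 lines>...
                       out=out,
                       weights=wgt)
    slices_having_nans = np.isnan(arr[-1, ...])
                                  ~~~^^^^^^^^^
IndexError: index -1 is out of bounds for axis 0 with size 0
```

```bash
python3 - <<'E'
from h import *
np.set_printoptions(precision=3,suppress=True)
S=dict(np.load("side4.npz"));P=pts(S)
for r in range(262,294,4): print(r,[f"{u}:"+str(P[r,u]) for u in range(234,268,6)])
p=np.array([.4808,.2996,.1129])
from cell import robot
o=robot.observe(); print(o["qpos"],o["tool_pos"],o["opening"],o["grip_force"])
S3=dict(np.load("side3.npz"));S2=dict(np.load("side2.npz"));P2=pts(S2)
# same check during template hold: tool at .5667,.0706,.2148
m=(abs(P2[...,0]-.567)<.05)&(abs(P2[...,1]-.07)<.05)&(P2[...,2]>.19); print(m.sum(), np.percentile(P2[m],[2,20,50,98],axis=0))
E
```

```text
262 ['234:[0.461 0.333 0.263]', '240:[0.439 0.334 0.28 ]', '246:[0.434 0.314 0.26 ]', '252:[0.424 0.301 0.25 ]', '258:[ 0.514  0.143 -0.001]', '264:[0.49  0.143 0.014]']
266 ['234:[0.462 0.334 0.246]', '240:[0.443 0.332 0.256]', '246:[0.433 0.318 0.246]', '252:[0.416 0.312 0.25 ]', '258:[0.403 0.303 0.248]', '264:[ 0.49   0.144 -0.007]']
270 ['234:[0.463 0.335 0.226]', '240:[0.438 0.339 0.25 ]', '246:[0.425 0.33  0.248]', '252:[0.409 0.324 0.252]', '258:[0.396 0.314 0.248]', '264:[0.381 0.307 0.25 ]']
274 ['234:[0.487 0.309 0.156]', '240:[0.435 0.346 0.241]', '246:[0.417 0.342 0.249]', '252:[0.403 0.334 0.25 ]', '258:[0.39  0.324 0.246]', '264:[0.388 0.297 0.213]']
278 ['234:[0.548 0.239 0.001]', '240:[0.424 0.361 0.249]', '246:[0.409 0.355 0.252]', '252:[0.397 0.343 0.246]', '258:[0.397 0.316 0.211]', '264:[0.461 0.191 0.002]']
282 ['234:[0.539 0.253 0.003]', '240:[ 0.523  0.242 -0.   ]', '246:[0.405 0.361 0.245]', '252:[0.404 0.336 0.212]', '258:[0.462 0.226 0.024]', '264:[0.444 0.219 0.028]']
286 ['234:[0.531 0.266 0.002]', '240:[ 0.515  0.254 -0.001]', '246:[0.41  0.357 0.215]', '252:[0.48  0.236 0.001]', '258:[0.457 0.235 0.016]', '264:[0.44  0.226 0.017]']
290 ['234:[ 0.523  0.277 -0.001]', '240:[0.505 0.269 0.002]', '246:[ 0.489  0.258 -0.001]', '252:[0.466 0.257 0.017]', '258:[0.453 0.242 0.006]', '264:[ 0.439  0.228 -0.002]']
[0.422 0.498 1.533 0.    1.103 0.801] [0.483 0.301 0.115] 0.0003157879673240999 0.0
2541 [[0.519 0.024 0.209]
 [0.53  0.059 0.336]
 [0.547 0.09  0.454]
 [0.597 0.114 0.6  ]]
```

```bash
python3 - <<'E'
from h import *
np.set_printoptions(precision=3,suppress=True)
S=dict(np.load("side4.npz"));P=pts(S)
for r in range(268,286): print(r,[f"{P[r,u][2]:.3f}" for u in range(226,246)])
for u in (.0,.01,-.01):
  for z in (.105,.113,.13,.15): print(u,z,proj(S,np.array([.482+.37*u,.3005+.93*u,z])))
T=dict(np.load("side1.npz"));
E
```

```text
268 ['0.216', '0.222', '0.229', '0.231', '0.229', '0.231', '0.230', '0.230', '0.231', '0.241', '0.242', '0.251', '0.252', '0.253', '0.249', '0.251', '0.248', '0.249', '0.245', '0.247']
269 ['0.004', '0.216', '0.226', '0.229', '0.228', '0.233', '0.228', '0.230', '0.229', '0.227', '0.241', '0.245', '0.252', '0.249', '0.252', '0.252', '0.249', '0.247', '0.251', '0.248']
270 ['-0.003', '0.001', '0.218', '0.226', '0.232', '0.234', '0.231', '0.230', '0.226', '0.224', '0.220', '0.243', '0.250', '0.248', '0.250', '0.249', '0.248', '0.247', '0.250', '0.249']
271 ['0.001', '0.004', '0.214', '0.219', '0.221', '0.230', '0.235', '0.226', '0.224', '0.224', '0.221', '0.209', '0.246', '0.246', '0.245', '0.250', '0.246', '0.247', '0.247', '0.246']
272 ['-0.001', '-0.003', '0.006', '0.212', '0.222', '0.227', '0.225', '0.225', '0.227', '0.221', '0.219', '0.189', '0.239', '0.244', '0.249', '0.251', '0.248', '0.250', '0.248', '0.249']
273 ['0.002', '-0.003', '-0.002', '0.001', '0.219', '0.221', '0.219', '0.222', '0.222', '0.221', '0.221', '0.221', '0.186', '0.241', '0.248', '0.249', '0.251', '0.251', '0.
[... 1978 characters left out ...]
, '0.004', '0.000', '0.001', '0.004', '-0.001', '-0.004', '-0.000', '0.001', '0.001', '-0.002', '0.002', '0.233', '0.234', '0.239', '0.240']
285 ['-0.005', '-0.002', '0.001', '0.005', '0.001', '-0.004', '0.002', '-0.003', '-0.003', '0.004', '-0.000', '0.005', '-0.004', '0.000', '-0.003', '-0.000', '0.223', '0.233', '0.235', '0.232']
0.0 0.105 [[238.289 282.448]]
0.0 0.113 [[238.093 280.97 ]]
0.0 0.13 [[237.669 277.79 ]]
0.0 0.15 [[237.162 273.979]]
0.01 0.105 [[235.584 284.204]]
0.01 0.113 [[235.376 282.729]]
0.01 0.13 [[234.929 279.554]]
0.01 0.15 [[234.392 275.75 ]]
-0.01 0.105 [[240.98  280.702]]
-0.01 0.113 [[240.794 279.221]]
-0.01 0.13 [[240.394 276.035]]
-0.01 0.15 [[239.915 272.218]]
```

```bash
python3 - <<'E'
from h import *
from cell import cams,robot
np.set_printoptions(precision=3,suppress=True)
def low(n,c,p,yaw,zmin):
    P=pts(c); d=P-p; y=np.array([np.sin(yaw),-np.cos(yaw)]); x=np.array([np.cos(yaw),np.sin(yaw)])
    lx=d[...,:2]@x; ly=d[...,:2]@y; m=(abs(lx)<.02)&(abs(ly)<.075)&(P[...,2]>zmin)&(P[...,2]<p[2]+.12)
    v,u=np.nonzero(m); o=np.argsort(P[m][:,2])[:14]
    print(n,m.sum()); print(np.c_[lx[m],ly[m],P[m][:,2]-p[2],u,v][o])
low("side3 open .045",dict(np.load("side3.npz")),np.array([.5261,.0725,.3274]),1.522,.27)
low("side4 closed",dict(np.load("side4.npz")),np.array([.483,.301,.115]),1.192,.06)
print(robot.observe()["tool_pos"])
for n in("side","top"):
    c=cams.read_camera(n); np.savez(n+"5.npz",**c); low(n,c,robot.observe()["tool_pos"],1.192,.06)
E
```

```text
side3 open .045 231
[[ -0.012   0.025   0.024 257.    168.   ]
 [  0.008   0.022   0.024 254.    172.   ]
 [ -0.008   0.022   0.024 257.    169.   ]
 [  0.008   0.029   0.025 252.    171.   ]
 [ -0.002   0.022   0.025 256.    170.   ]
 [  0.003   0.022   0.026 255.    171.   ]
 [  0.005   0.024   0.026 254.    171.   ]
 [ -0.005   0.024   0.026 256.    169.   ]
 [  0.011   0.024   0.026 253.    172.   ]
 [  0.001   0.023   0.027 255.    170.   ]
 [  0.011  -0.027   0.028 267.    178.   ]
 [  0.009   0.025   0.028 253.    171.   ]
 [  0.011  -0.03    0.03  268.    178.   ]
 [  0.01    0.031   0.03  251.    170.   ]]
side4 closed 19
[[  0.008  -0.      0.022 235.    278.   ]
 [  0.009   0.008   0.028 233.    275.   ]
 [  0.009  -0.002   0.03  235.    277.   ]
 [  0.009   0.002   0.031 234.    276.   ]
 [  0.01   -0.01    0.034 236.    278.   ]
 [  0.009   0.001   0.036 234.    275.   ]
 [  0.009  -0.005   0.039 235.    276.   ]
 [  0.01   -0.011   0.041 236.    277.   ]
 [  0.008  -0.004   0.041 235.    275.   ]
 [  0.009   0.001   0.041 234.    274.   ]
 [  0.01   -0.016   0.042 237.    278.   ]
 [  0.004  -0.019   0.054 239.    275.   ]
 [  0.003  -0.019   0.059 239.    274.   ]
 [  0.007  -0.021   0.071 238.    273.   ]]
[0.483 0.301 0.115]
side 17
[[  0.009   0.005   0.028 234.    276.   ]
 [  0.011   0.002   0.029 234.    277.   ]
 [  0.011   0.008   0.032 233.    275.   ]
 [  0.009  -0.      0.034 235.    276.   ]
 [  0.011  -0.004   0.035 235.    277.   ]
 [  0.01    0.003   0.036 234.    275.   ]
 [  0.011  -0.01    0.037 236.    278.   ]
 [  0.01   -0.008   0.039 236.    277.   ]
 [  0.011  -0.014   0.042 237.    278.   ]
 [  0.003  -0.015   0.056 239.    274.   ]
 [  0.003  -0.02    0.057 240.    275.   ]
 [  0.006  -0.02    0.059 239.    275.   ]
 [  0.008  -0.018   0.064 238.    274.   ]
 [  0.008  -0.019   0.07  238.    273.   ]]
top 0
[]
```

The depth shows the fingertips really stand about 24 mm behind the reported TCP, so the jaws closed above the rod. I'll go about 30 mm lower, watching the force.

Call:
carry_out:
  deltas:
    - [0,0,0,0,0,0,0.6]
    - [0,0,1.0,0,0,0,0.6]
    - [0,0,1.8,0,0,0,0.6]
    - [0,0,1.8,0,0,0,0.6]
    - [0,0,1.8,0,0,0,0.6]
    - [0,0,1.8,0,0,0,0.6]
    - [0,0,0.8,0,0,0,0.6]
    - [0,0,0,0,0,0,0.6]
  force: 15

```text
time: 18.6
tool_pos: [0.4789, 0.2987, 0.0184]
tool_rot: [-3.137, 0.004, 1.192]
contact_force: [-0.2, -0.5, 0.2]
opening: 0.0493
grip_force: 0.0
```

```bash
cat >> h.py <<'E'
def low(n,c,p,yaw,zmin,k=12):
    P=pts(c); d=P-p; y=np.array([np.sin(yaw),-np.cos(yaw)]); x=np.array([np.cos(yaw),np.sin(yaw)])
    lx=d[...,:2]@x; ly=d[...,:2]@y; m=(abs(lx)<.02)&(abs(ly)<.075)&(P[...,2]>zmin)&(P[...,2]<p[2]+.12)
    v,u=np.nonzero(m); o=np.argsort(P[m][:,2])[:k]; print(n,m.sum()); print(np.c_[lx[m],ly[m],P[m][:,2]-p[2],u,v][o])
E
python3 - <<'E'
from h import *
from cell import cams,robot
np.set_printoptions(precision=3,suppress=True)
o=robot.observe(); print(o["tool_pos"],o["opening"])
c=cams.read_camera("side"); low("now",c,o["tool_pos"],o["tool_rot"][2],.032)
low("start",dict(np.load("side0.npz")),np.array([.187,.490,.203]),2.777,.1)
E
```

```text
[0.479 0.299 0.018] 0.049258460633743985
now 17
[[ -0.004   0.026   0.027 237.    287.   ]
 [  0.01   -0.03    0.029 244.    301.   ]
 [  0.009   0.024   0.03  234.    289.   ]
 [  0.01    0.034   0.03  232.    287.   ]
 [  0.      0.025   0.038 236.    286.   ]
 [  0.012   0.024   0.038 233.    288.   ]
 [  0.003   0.025   0.045 235.    285.   ]
 [  0.001   0.027   0.047 235.    284.   ]
 [  0.006   0.025   0.055 234.    284.   ]
 [  0.007   0.028   0.062 233.    282.   ]
 [  0.009   0.025   0.063 233.    283.   ]
 [  0.009   0.03    0.063 232.    282.   ]]
start 107
[[  0.01   -0.053   0.026 313.    352.   ]
 [ -0.005  -0.047   0.027 307.    349.   ]
 [  0.011  -0.046   0.027 311.    354.   ]
 [  0.01   -0.047   0.029 311.    353.   ]
 [  0.011  -0.048   0.03  312.    353.   ]
 [  0.01   -0.049   0.032 312.    352.   ]
 [  0.011  -0.055   0.032 314.    351.   ]
 [ -0.005  -0.047   0.033 307.    348.   ]
 [ -0.001  -0.046   0.034 308.    349.   ]
 [  0.012  -0.058   0.034 315.    350.   ]
 [  0.009  -0.05    0.034 312.    351.   ]
 [ -0.003  -0.048   0.034 308.    348.   ]]
```

Call:
carry_out:
  deltas:
    - [0,0,0.5,0,0,0,0.6]
    - [0,0,0.8,0,0,0,0.6]
    - [0,0,0.8,0,0,0,0.6]
    - [0,0,0.6,0,0,0,0.5]
    - [0,0,0.4,0,0,0,0.4]
    - [0,0,0.2,0,0,0,0.4]
    - [0,0,0,0,0,0,0.4]
    - [0,0,0,0,0,0,0.4]

```text
time: 19.32
tool_pos: [0.481, 0.2997, -0.0114]
tool_rot: [3.141, -0.0, 1.192]
contact_force: [-0.3, 0.6, 1.4]
opening: 0.037
grip_force: 0.0
```

```bash
python3 - <<'E'
from h import *
from cell import cams,robot
np.set_printoptions(precision=3,suppress=True)
o=robot.observe(); print(o["tool_pos"],o["tool_rot"],o["contact_force"],o["opening"])
c=cams.read_camera("side"); P=pts(c)
np.savez("side6.npz",**c)
low("now",c,o["tool_pos"],o["tool_rot"][2],-.015+.022,30)
E
```

```text
[ 0.481  0.3   -0.011] [ 3.141 -0.     1.192] [-0.343  0.575  1.42 ] 0.03695934102996335
now 18
[[  0.019  -0.      0.024 236.    302.   ]
 [  0.017  -0.003   0.025 237.    302.   ]
 [  0.019  -0.006   0.026 237.    303.   ]
 [  0.018   0.005   0.028 235.    300.   ]
 [  0.009   0.029   0.031 233.    293.   ]
 [  0.011  -0.028   0.033 243.    305.   ]
 [  0.017   0.001   0.033 236.    300.   ]
 [  0.02   -0.003   0.034 236.    301.   ]
 [  0.003   0.02    0.047 236.    291.   ]
 [  0.006   0.02    0.056 235.    290.   ]
 [  0.008   0.032   0.061 232.    287.   ]
 [  0.008   0.021   0.062 234.    289.   ]
 [  0.009   0.036   0.062 231.    286.   ]
 [  0.009   0.025   0.064 233.    288.   ]
 [  0.008   0.031   0.067 232.    286.   ]
 [  0.009   0.023   0.073 233.    287.   ]
 [  0.017   0.019   0.096 231.    285.   ]
 [  0.019   0.021   0.102 230.    284.   ]]
```

Call:
carry_out:
  deltas:
    - [0,0,0.3,0,0,0,0.35]
    - [0,0,0.3,0,0,0,0.35]
    - [0,0,0.2,0,0,0,0.35]
    - [0,0,0,0,0,0,0.2]
    - [0,0,0,0,0,0,0.1]
    - [0,0,0,0,0,0,0]
    - [0,0,0,0,0,0,0]
    - [0,0,0,0,0,0,0]

```text
time: 20.03
tool_pos: [0.4811, 0.2997, -0.0194]
tool_rot: [3.141, -0.0, 1.192]
contact_force: [1.5, -0.0, -0.4]
opening: 0.0135
grip_force: 15.0
```

Call:
carry_out:
  deltas:
    - [0,0,0,0,0,0,0]
    - [0,0,0,0,0,0,0]
    - [0,0,-0.5,0,0,0,0]
    - [0,0,-1.5,0,0,0,0]
    - [0,0,-2,0,0,0,0]
    - [0,0,-2,0,0,0,0]
    - [0,0,-2,0,0,0,0]
    - [0,0,-2,0,0,0,0]
  force: 60

```text
time: 20.7
tool_pos: [0.4802, 0.2995, 0.0815]
tool_rot: [-3.141, 0.001, 1.192]
contact_force: [0.6, -0.2, -2.5]
opening: 0.0126
grip_force: 60.0
```

```bash
python3 plan.py 0 8 .47 .24 .11 75 -15 16 .49 .05 .11 87.2 -15 8 .5134 .0362 .082 87.2 -15
```

```text
max 1.18 0.033 from [0.4802 0.2995 0.0815]
[[-0.74, 0.16, -0.36, -0.033, 0.002, -0.015, 0.0], [-0.74, 0.16, -0.35, -0.033, 0.002, -0.014, 0.0], [-0.74, 0.16, -0.35, -0.033, 0.002, -0.015, 0.0], [-0.74, 0.16, -0.34, -0.033, 0.002, -0.014, 0.0], [-0.75, 0.16, -0.34, -0.033, 0.002, -0.015, 0.0], [-0.75, 0.16, -0.34, -0.033, 0.002, -0.014, 0.0], [-0.75, 0.15, -0.34, -0.032, 0.002, -0.015, 0.0], [-0.74, 0.16, -0.33, -0.033, 0.002, -0.014, 0.0]]
[[-1.11, 0.41, 0.11, 0.0, 0.003, -0.013, 0.0], [-1.12, 0.4, 0.11, 0.0, 0.003, -0.013, 0.0], [-1.13, 0.38, 0.1, 0.0, 0.004, -0.013, 0.0], [-1.13, 0.37, 0.1, 0.0, 0.003, -0.013, 0.0], [-1.14, 0.36, 0.1, 0.0, 0.004, -0.013, 0.0], [-1.14, 0.34, 0.09, 0.0, 0.003, -0.013, 0.0], [-1.15, 0.33, 0.09, 0.0, 0.004, -0.013, 0.0], [-1.15, 0.31, 0.08, 0.0, 0.003, -0.013, 0.0]]
[[-1.15, 0.3, 0.08, 0.0, 0.004, -0.013, 0.0], [-1.16, 0.28, 0.08, 0.0, 0.003, -0.013, 0.0], [-1.16, 0.26, 0.07, 0.0, 0.004, -0.013, 0.0], [-1.17, 0.25, 0.07, 0.0, 0.003, -0.013, 0.0], [-1.17, 0.24, 0.06, 0.0, 0.004, -0.013, 0.0], [-1.17, 0.22, 0.06, 0.0, 0.003, -0.012, 0.0], [-1.17, 0.2, 0.06, 0.0, 0.004, -0.013, 0.0], [-1.18, 0.19, 0.05, 0.0, 0.003, -0.012, 0.0]]
[[-0.16, 0.2, 0.42, 0.0, 0.0, -0.0, 0.0], [-0.16, 0.2, 0.42, 0.0, 0.0, -0.0, 0.0], [-0.16, 0.2, 0.41, 0.0, 0.0, -0.0, 0.0], [-0.16, 0.2, 0.42, 0.0, 0.0, -0.0, 0.0], [-0.16, 0.2, 0.41, 0.0, 0.0, -0.0, 0.0], [-0.15, 0.2, 0.42, 0.0, 0.0, -0.0, 0.0], [-0.16, 0.2, 0.41, 0.0, 0.0, -0.0, 0.0], [-0.15, 0.2, 0.42, 0.0, 0.0, -0.0, 0.0]]
```

Call:
carry_out:
  deltas:
    - [-0.74,0.16,-0.36,-0.033,0.002,-0.015,0]
    - [-0.74,0.16,-0.35,-0.033,0.002,-0.014,0]
    - [-0.74,0.16,-0.35,-0.033,0.002,-0.015,0]
    - [-0.74,0.16,-0.34,-0.033,0.002,-0.014,0]
    - [-0.75,0.16,-0.34,-0.033,0.002,-0.015,0]
    - [-0.75,0.16,-0.34,-0.033,0.002,-0.014,0]
    - [-0.75,0.15,-0.34,-0.032,0.002,-0.015,0]
    - [-0.74,0.16,-0.33,-0.033,0.002,-0.014,0]

```text
time: 21.37
tool_pos: [0.4699, 0.2397, 0.1092]
tool_rot: [2.878, -0.0, 1.309]
contact_force: [-0.6, -0.3, -2.6]
opening: 0.0124
grip_force: 60.0
```

Call:
carry_out:
  deltas:
    - [-1.11,0.41,0.11,0,0.003,-0.013,0]
    - [-1.12,0.4,0.11,0,0.003,-0.013,0]
    - [-1.13,0.38,0.1,0,0.004,-0.013,0]
    - [-1.13,0.37,0.1,0,0.003,-0.013,0]
    - [-1.14,0.36,0.1,0,0.004,-0.013,0]
    - [-1.14,0.34,0.09,0,0.003,-0.013,0]
    - [-1.15,0.33,0.09,0,0.004,-0.013,0]
    - [-1.15,0.31,0.08,0,0.003,-0.013,0]

```text
time: 22.03
tool_pos: [0.4799, 0.1445, 0.109]
tool_rot: [2.879, 0.001, 1.417]
contact_force: [-0.1, -0.2, -3.5]
opening: 0.0123
grip_force: 60.0
```

Call:
carry_out:
  deltas:
    - [-1.15,0.3,0.08,0,0.004,-0.013,0]
    - [-1.16,0.28,0.08,0,0.003,-0.013,0]
    - [-1.16,0.26,0.07,0,0.004,-0.013,0]
    - [-1.17,0.25,0.07,0,0.003,-0.013,0]
    - [-1.17,0.24,0.06,0,0.004,-0.013,0]
    - [-1.17,0.22,0.06,0,0.003,-0.012,0]
    - [-1.17,0.2,0.06,0,0.004,-0.013,0]
    - [-1.18,0.19,0.05,0,0.003,-0.012,0]

```text
time: 22.7
tool_pos: [0.4899, 0.0497, 0.109]
tool_rot: [2.88, -0.0, 1.523]
contact_force: [0.0, -0.1, -1.8]
opening: 0.0122
grip_force: 60.0
```

```bash
cat > bar.py <<'E'
from h import *
from cell import cams,robot
np.set_printoptions(precision=4,suppress=True)
def bar(c,pred,R,seg=((-.095,-.05),(.05,.095))):
    # points of the bar seen near the predicted axis, in stand axes about the prediction
    P=pts(c); h=cv2.cvtColor(c["image"],cv2.COLOR_BGR2HSV); d=(P-pred)@R
    for a,b in ((-.10,-.078),(-.07,-.03),(.03,.07),(.078,.10)):
        m=(d[...,1]>a)&(d[...,1]<b)&(abs(d[...,0])<.03)&(abs(d[...,2])<.025)&(h[...,1]<90)
        if m.sum()>3: print("  y",a,m.sum(),"median dx,dz mm",np.median(d[m][:,[0,2]],0)*1000,"x range",np.percentile(d[m][:,0],[5,95])*1000,"z",np.percentile(d[m][:,2],[5,95])*1000)
    m=(abs(d[...,1])<.12)&(abs(d[...,0])<.03)&(abs(d[...,2])<.025)&(h[...,1]<90); 
    if m.any(): print("  y range",np.percentile(d[m][:,1],[1,99]))
a=np.radians(-2.8); R=np.array([[np.cos(a),-np.sin(a),0],[np.sin(a),np.cos(a),0],[0,0,1]])
if __name__=="__main__":
    from scipy.spatial.transform import Rotation as Ro
    o=robot.observe(); pred=o["tool_pos"]+Ro.from_euler("xyz",o["tool_rot"]).apply([0,0,-.0324]); print(o["tool_pos"],o["tool_rot"],o["contact_force"],"bar pred",pred)
    for n in("top","side"):
        c=cams.read_camera(n); np.savez(n+"_bar.npz",**c); print(n); bar(c,pred,R)
E
python3 bar.py
```

```text
[0.4899 0.0497 0.109 ] [ 2.8795 -0.0004  1.5225] [ 0.0341 -0.1096 -1.7849] bar pred [0.4815 0.0501 0.1403]
top
  y -0.1 54 median dx,dz mm [-6.6611 10.8575] x range [-18.1451   5.3047] z [ 4.8119 16.355 ]
  y -0.07 25 median dx,dz mm [-6.6467  3.8036] x range [-11.1185  -0.5667] z [-2.1015 11.2751]
  y 0.03 9 median dx,dz mm [1.0842 4.6225] x range [-1.6474  1.9799] z [0.3765 9.2083]
  y 0.078 14 median dx,dz mm [ 4.7419 11.6537] x range [-2.6029  9.7025] z [-3.36   15.4793]
  y range [-0.0946  0.1012]
side
  y 0.03 46 median dx,dz mm [-3.0617  5.24  ] x range [-6.9001  3.6518] z [-1.9046  9.1427]
  y 0.078 67 median dx,dz mm [-4.2154 11.1634] x range [-14.7323   9.0098] z [-9.2438 17.4462]
  y range [-0.0048  0.1013]
```

```bash
python3 - <<'E'
from bar import *
C=np.array([.505,.0366,.060])
for n in("top0","side3"):
    c=dict(np.load(n+".npz")); P=pts(c); d=(P-C)@R
    for s in(-.045,.045):
        for zl,zh in((-.02,-.005),(-.005,.008),(.008,.03)):
            m=(abs(d[...,1]-s)<.014)&(abs(d[...,0])<.025)&(d[...,2]>zl)&(d[...,2]<zh)
            if m.sum()>2: print(n,s,(zl,zh),m.sum(),"x 5/50/95",np.percentile(d[m][:,0],[5,25,50,75,95])*1000,"y",np.median(d[m][:,1])*1000)
for n in("top","side"):
    c=dict(np.load(n+"_bar.npz")); M=c["world_to_cam"]; print(n,"cam at",-M[:3,:3].T@M[:3,3])
c=dict(np.load("top_bar.npz")); h=cv2.cvtColor(c["image"],cv2.COLOR_BGR2HSV); pred=np.array([.4815,.0501,.1403]); P=pts(c); d=(P-pred)@R
m=(abs(d[...,1])<.12)&(abs(d[...,0])<.03)&(abs(d[...,2])<.025)&(h[...,1]<90)
v,u=np.nonzero(m); q=(ray(c,np.c_[u,v],.1403+.005)-pred)@R
for lo in np.arange(-.1,.1,.02):
    s=(q[:,1]>=lo)&(q[:,1]<lo+.02); 
    if s.sum(): print(round(lo,2),s.sum(),np.percentile(q[s,0],[0,50,100])*1000)
E
```

```text
top0 -0.045 (-0.02, -0.005) 10 x 5/50/95 [-8.7991 -0.2756  1.1431  2.976   5.6485] y -43.1219730141564
top0 -0.045 (-0.005, 0.008) 15 x 5/50/95 [-16.9153 -15.7625  -8.604   -2.9612   4.7779] y -44.81144070565417
top0 -0.045 (0.008, 0.03) 33 x 5/50/95 [-14.647  -11.0015   2.9663   8.6311  11.2382] y -41.690108072829844
top0 0.045 (-0.02, -0.005) 19 x 5/50/95 [-15.8771  -1.9852   1.3847   4.3095   8.4993] y 44.80582307766046
top0 0.045 (-0.005, 0.008) 16 x 5/50/95 [-15.867  -14.192   -2.2917   4.408   10.1251] y 44.387915362649395
top0 0.045 (0.008, 0.03) 30 x 5/50/95 [-13.9155 -11.9783   4.43     9.5602  12.9023] y 47.27763405360575
side3 -0.045 (-0.02, -0.005) 30 x 5/50/95 [-11.5919  -7.7695   3.6981  10.4117  15.3515] y -40.59365261419332
side3 -0.045 (-0.005, 0.008) 24 x 5/50/95 [-11.5888  -9.0967  -5.1999   8.6395  14.9306] y -40.506815435944105
side3 -0.045 (0.008, 0.03) 25 x 5/50/95 [-9.476  -6.0928  9.6932 12.517  16.6335] y -43.429170720990655
side3 0.045 (-0.02, -0.005) 31 x 5/50/95 [-12.2361  -8.7112  -0.86    10.2495  15.8211] y 51.04799480258943
side3 0.045 (-0.005, 0.008) 24 x 5/50/95 [-13.1553  -9.6634   2.1174  10.0364  17.261 ] y 49.85265499041358
side3 0.045 (0.008, 0.03) 36 x 5/50/95 [-12.1159  -7.545    8.0584  12.5752  17.554 ] y 45.79613532044047
top cam at [ 0.2725 -0.022   1.6408]
side cam at [-0.0566  0.9538  1.3672]
-0.1 48 [-17.9564  -6.0323   6.214 ]
-0.08 47 [-18.3977  -6.2528   8.2703]
-0.06 10 [-10.3578  -4.5719  -1.419 ]
-0.04 2 [-11.6819 -10.2174  -8.7528]
0.04 5 [-1.2852 -0.9908  1.5064]
0.06 7 [-2.1687  1.0648  6.3593]
0.08 14 [-3.4944  5.6968  8.5678]
```

```bash
python3 plan.py 0 6 .5166 .034 .095 87.2 -15 8 .5166 .034 .063 87.2 -15 2 .5166 .034 .063 87.2 -15
```

```text
max 0.39 0.001 from [0.4902 0.0489 0.109 ]
[[-0.23, 0.38, 0.34, 0.0, 0.0, -0.0, 0.0], [-0.23, 0.37, 0.34, 0.0, 0.0, -0.0, 0.0], [-0.22, 0.38, 0.34, 0.0, 0.0, -0.0, 0.0], [-0.23, 0.37, 0.35, 0.0, 0.0, -0.001, 0.0], [-0.22, 0.38, 0.34, 0.0, 0.0, -0.0, 0.0], [-0.23, 0.37, 0.35, 0.001, 0.0, -0.001, 0.0], [0.0, -0.1, 0.39, -0.0, 0.0, 0.0, 0.0], [0.0, -0.1, 0.39, -0.0, 0.0, 0.0, 0.0]]
[[0.0, -0.1, 0.38, -0.0, 0.0, 0.0, 0.0], [0.0, -0.1, 0.39, -0.0, 0.0, 0.0, 0.0], [0.0, -0.11, 0.38, -0.0, 0.0, 0.0, 0.0], [0.0, -0.1, 0.39, -0.0, 0.0, 0.0, 0.0], [0.0, -0.11, 0.38, -0.0, 0.0, 0.0, 0.0], [0.0, -0.1, 0.39, -0.0, 0.0, 0.0, 0.0], [0.0, -0.0, -0.0, -0.0, 0.0, 0.0, 0.0], [0.0, -0.0, -0.0, -0.0, 0.0, 0.0, 0.0]]
```

Call:
carry_out:
  deltas:
    - [-0.23,0.38,0.34,0,0,0,0]
    - [-0.23,0.38,0.34,0,0,0,0]
    - [-0.23,0.38,0.34,0,0,0,0]
    - [-0.23,0.38,0.34,0,0,0,0]
    - [-0.22,0.38,0.34,0,0,0,0]
    - [-0.22,0.37,0.34,0,0,0,0]
    - [0,-0.1,0.39,0,0,0,0]
    - [0,-0.1,0.39,0,0,0,0]

```text
time: 23.47
tool_pos: [0.5174, 0.0351, 0.0867]
tool_rot: [2.878, -0.0, 1.522]
contact_force: [0.9, -0.3, -2.3]
opening: 0.0122
grip_force: 60.0
```

Call:
carry_out:
  deltas:
    - [0,-0.1,0.39,0,0,0,0]
    - [0,-0.1,0.39,0,0,0,0]
    - [0,-0.1,0.39,0,0,0,0]
    - [0,-0.1,0.39,0,0,0,0]
    - [0,-0.1,0.39,0,0,0,0]
    - [0,-0.05,0.19,0,0,0,0]
    - [0,0,0,0,0,0,0]
    - [0,0,0,0,0,0,0]

```text
time: 24.13
tool_pos: [0.5175, 0.0352, 0.065]
tool_rot: [2.878, -0.0, 1.522]
contact_force: [-0.9, -0.9, -2.0]
opening: 0.0119
grip_force: 60.0
```

```bash
python3 bar.py
```

```text
[0.5175 0.0352 0.065 ] [ 2.8784 -0.0002  1.5218] [-0.9418 -0.855  -2.0379] bar pred [0.5091 0.0356 0.0963]
top
  y -0.1 55 median dx,dz mm [-7.5185 11.0151] x range [-18.6862   4.9286] z [ 3.7249 16.3934]
  y -0.07 22 median dx,dz mm [-5.2942  4.0633] x range [-11.5134   6.5975] z [-19.565    9.5737]
  y 0.078 18 median dx,dz mm [-1.2268 12.8619] x range [-10.6704   4.7363] z [ 5.8148 15.5785]
  y range [-0.0959  0.1026]
side
  y 0.03 49 median dx,dz mm [-4.3567  4.9164] x range [-12.9939   3.3848] z [-17.9499  10.7116]
  y 0.078 60 median dx,dz mm [-6.3121 11.6895] x range [-15.2157   7.8169] z [-5.0598 17.8659]
  y range [-0.0026  0.1032]
```

Call:
carry_out:
  deltas:
    - [0,-0.065,0.24,0,0,0,0]
    - [0,-0.065,0.24,0,0,0,0]
    - [0,-0.065,0.24,0,0,0,0]
    - [0,-0.065,0.24,0,0,0,0]
    - [0,-0.065,0.24,0,0,0,0]
    - [0,-0.065,0.24,0,0,0,0]
    - [0,0,0,0,0,0,0]
    - [0,0,0,0,0,0,0]

```text
time: 24.9
tool_pos: [0.5174, 0.0352, 0.0499]
tool_rot: [2.879, -0.0, 1.522]
contact_force: [-0.2, -0.0, -3.3]
opening: 0.0125
grip_force: 60.0
```

Call:
carry_out:
  deltas:
    - [0,-0.052,0.193,0,0,0,0]
    - [0,-0.052,0.193,0,0,0,0]
    - [0,0,0,0,0,0,0]
    - [0,0,0,0,0,0,0]
    - [0,0,0,0,0,0,0]
    - [0,0,0,0,0,0,0]
    - [0,0,0,0,0,0,0]
    - [0,0,0,0,0,0,0]

```text
time: 25.57
tool_pos: [0.5175, 0.0352, 0.0462]
tool_rot: [2.878, -0.0, 1.522]
contact_force: [0.1, 0.0, -2.2]
opening: 0.0122
grip_force: 60.0
```

Call:
carry_out:
  deltas:
    - [0,-0.05,0.19,0,0,0,0]
    - [0,-0.05,0.19,0,0,0,0]
    - [0,-0.05,0.19,0,0,0,0]
    - [0,0,0,0,0,0,0]
    - [0,0,0,0,0,0,0]
    - [0,0,0,0,0,0,0]
    - [0,0,0,0,0,0,0]
    - [0,0,0,0,0,0,0]

```text
time: 26.23
tool_pos: [0.5187, 0.0352, 0.0416]
tool_rot: [2.875, -0.0, 1.522]
contact_force: [-2.8, 0.4, 9.6]
opening: 0.0124
grip_force: 60.0
```

Call:
carry_out:
  deltas:
    - [0,-0.05,0.19,0,0,0,0]
    - [0,-0.05,0.19,0,0,0,0]
    - [0,0,0,0,0,0,0]
    - [0,0,0,0,0,0,0]
    - [0,0,0,0,0,0,0]
    - [0,0,0,0,0,0,0]
    - [0,0,0,0,0,0,0]
    - [0,0,0,0,0,0,0]

```text
time: 26.9
tool_pos: [0.5183, 0.0352, 0.0372]
tool_rot: [2.876, -0.0, 1.522]
contact_force: [-2.8, 0.5, 6.9]
opening: 0.0122
grip_force: 60.0
```

Contact force is building as the lips open. I'll keep pressing.

Call:
carry_out:
  deltas:
    - [0,-0.05,0.19,0,0,0,0]
    - [0,-0.05,0.19,0,0,0,0]
    - [0,0,0,0,0,0,0]
    - [0,0,0,0,0,0,0]
    - [0,0,0,0,0,0,0]
    - [0,0,0,0,0,0,0]
    - [0,0,0,0,0,0,0]
    - [0,0,0,0,0,0,0]

```text
time: 27.57
tool_pos: [0.5172, 0.0353, 0.032]
tool_rot: [2.879, -0.0, 1.522]
contact_force: [1.2, 0.9, -8.0]
opening: 0.0124
grip_force: 60.0
```

Call:
carry_out:
  deltas:
    - [0,-0.05,0.19,0,0,0,0]
    - [0,-0.025,0.1,0,0,0,0]
    - [0,0,0,0,0,0,0]
    - [0,0,0,0,0,0,0]
    - [0,0,0,0,0,0,0]
    - [0,0,0,0,0,0,0]
    - [0,0,0,0,0,0,0]
    - [0,0,0,0,0,0,0]

```text
time: 28.23
tool_pos: [0.5174, 0.0352, 0.0292]
tool_rot: [2.879, -0.0, 1.522]
contact_force: [1.4, 0.6, -9.4]
opening: 0.0124
grip_force: 60.0
```

It has snapped: the clips now pull the bar down. I'll press to the seat.

Call:
carry_out:
  deltas:
    - [0,-0.025,0.1,0,0,0,0]
    - [0,-0.025,0.1,0,0,0,0]
    - [0,0,0,0,0,0,0]
    - [0,0,0,0,0,0,0]
    - [0,0,0,0,0,0,0]
    - [0,0,0,0,0,0,0]
    - [0,0,0,0,0,0,0]
    - [0,0,0,0,0,0,0]

```text
time: 28.9
tool_pos: [0.5179, 0.0352, 0.0285]
tool_rot: [2.877, -0.0, 1.522]
contact_force: [-4.9, -0.1, 5.7]
opening: 0.0122
grip_force: 60.0
```

Call:
carry_out:
  deltas:
    - [0,-0.025,0.1,0,0,0,0]
    - [0,-0.025,0.1,0,0,0,0]
    - [0,0,0,0,0,0,0]
    - [0,0,0,0,0,0,0]
    - [0,0,0,0,0,0,0]
    - [0,0,0,0,0,0,0]
    - [0,0,0,0,0,0,0]
    - [0,0,0,0,0,0,0]

```text
time: 29.57
tool_pos: [0.5181, 0.0352, 0.0282]
tool_rot: [2.875, 0.0, 1.522]
contact_force: [-14.6, 0.3, 28.8]
opening: 0.0126
grip_force: 60.0
```

Call:
carry_out:
  deltas:
    - [0,0.05,-0.19,0,0,0,0]
    - [0,0,0,0,0,0,0]
    - [0,0,0,0,0,0,0.15]
    - [0,0,0,0,0,0,0.3]
    - [0,0,0,0,0,0,0.3]
    - [0,0,0,0,0,0,0.3]
    - [0,0,0,0,0,0,0.3]
    - [0,0,0,0,0,0,0.3]
  force: 20

```text
time: 30.23
tool_pos: [0.5179, 0.0352, 0.0272]
tool_rot: [2.878, -0.0, 1.522]
contact_force: [0.3, -0.4, 0.1]
opening: 0.0275
grip_force: 0.0
```

Call:
carry_out:
  deltas:
    - [0,0,-0.5,0,0,0,0.3]
    - [0,0,-0.8,0,0,0,0.3]
    - [0,0,-1.2,0,0,0,0.3]
    - [0,0,-1.5,0,0,0,0.3]
    - [0,0,-2,0,0,0,0.3]
    - [0,0,-2,0,0,0,0.3]
    - [0,0,-2,0,0,0,0.3]
    - [0,0,-2,0,0,0,0.3]

```text
time: 30.9
tool_pos: [0.4859, 0.0367, 0.1448]
tool_rot: [2.878, -0.0, 1.522]
contact_force: [0.1, 0.4, -0.0]
opening: 0.0275
grip_force: 0.0
```

Call:
carry_out:
  deltas:
    - [0,0,-2.5,0,0,0,0.3]
    - [0,0,-2.5,0,0,0,0.3]
    - [2.0,0,-1,0,0,0,0.3]
    - [3,0,0,0,0,0,0.3]
    - [4,0,0,0,0,0,0.3]
    - [4,0,0,0,0,0,0.3]
    - [4,0,0,0,0,0,0.3]
    - [4,0,0,0,0,0,0.3]

```text
time: 31.57
tool_pos: [0.4807, 0.249, 0.2022]
tool_rot: [2.877, -0.001, 1.521]
contact_force: [1.0, -1.0, 0.2]
opening: 0.0276
grip_force: 0.0
```

```bash
python3 - <<'E'
from bar import *
C=np.array([.507,.0366,.060]); peg=np.array([.609,.0315,.225])
print(robot.observe()["tool_pos"])
for n in("top","side"):
    c=cams.read_camera(n); np.savez(n+"9.npz",**c); print(n); bar(c,C,R)
    P=pts(c); d=(P-peg)@R; h=cv2.cvtColor(c["image"],cv2.COLOR_BGR2HSV)
    m=(abs(d[...,0]+.003)<.016)&(d[...,1]>-.08)&(d[...,1]<.14)&(d[...,2]>0)&(d[...,2]<.02)&(h[...,0]>15)
    if m.sum()>10: print("  plate top z vs y",[(round(a,2),int(s.sum()),np.median(d[s][:,2]).round(4),np.median(d[s][:,0]).round(4)) for a in np.arange(-.07,.13,.04) if (s:=m&(d[...,1]>a)&(d[...,1]<a+.04)).sum()>2],"y",np.percentile(d[m][:,1],[1,99]))
E
```

```text
[0.4807 0.249  0.2022]
top
  y -0.1 58 median dx,dz mm [-4.5459 10.368 ] x range [-17.165    6.4112] z [ 3.638  19.0386]
  y -0.07 96 median dx,dz mm [-3.4724  7.2051] x range [-17.7848   8.3091] z [-4.0368 20.513 ]
  y 0.03 97 median dx,dz mm [-3.2987  6.4744] x range [-16.9861   9.9351] z [-16.5404  21.3281]
  y 0.078 65 median dx,dz mm [-3.1216 11.0584] x range [-14.513   11.3849] z [-0.7102 16.4456]
  y range [-0.096  0.099]
  plate top z vs y [(np.float64(-0.07), 73, np.float64(0.009), np.float64(-0.0101)), (np.float64(-0.03), 79, np.float64(0.0082), np.float64(-0.0088)), (np.float64(0.01), 66, np.float64(0.0082), np.float64(-0.0098)), (np.float64(0.05), 73, np.float64(0.0077), np.float64(-0.0097)), (np.float64(0.09), 67, np.float64(0.0078), np.float64(-0.0088))] y [-0.0689  0.1284]
side
  y -0.1 36 median dx,dz mm [-4.2511 11.2017] x range [-13.2892   8.9967] z [ 3.6171 15.3937]
  y -0.07 92 median dx,dz mm [-3.541  5.256] x range [-13.4831  11.7148] z [-20.2224  18.5909]
  y 0.078 6 median dx,dz mm [-9.1106  2.8581] x range [-10.962   -5.5191] z [-6.5867  5.3109]
  y range [-0.0959  0.0994]
  plate top z vs y [(np.float64(-0.03), 13, np.float64(0.0076), np.float64(-0.0031)), (np.float64(0.01), 46, np.float64(0.0093), np.float64(-0.0072)), (np.float64(0.05), 51, np.float64(0.0088), np.float64(-0.0068)), (np.float64(0.09), 31, np.float64(0.0094), np.float64(-0.0048))] y [-0.0021  0.1278]
```

The bar lies level at seat height in both clips, and the template hangs level and undisturbed. I'm handing in.

```bash
python3 -c "
from cell import robot;print(robot.hand_in())"
```

```text
the job is handed in; nothing more can be done
None
```

I hung the template level on the peg by its y = -28 mm hole, then pressed the bar home in both clips and handed the job in at about 32 s. I confirmed both from depth readings; the first grasp of the bar closed above it without moving it and the second held. I measured no other bench item moving, but did not check them all at the end.

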